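# Put the leak guard by the tap back in service

## Robot

A 7-joint arm with a two-finger parallel gripper is mounted at the origin on the work surface. World frame = base frame: x ahead of the robot, y to its left, z up, the work surface at z = 0. Lengths are in m, angles in rad, forces in N, time in s.
With the tool pointing down it reaches from about 0.425 to 1.025 m from the base axis. Payload 9.4 kg.
Tool frame: the origin (TCP) lies midway between the tips of the shut fingers; the grasp point (between the pads) lies 19 mm behind it (r.pinch_z is the distance from the TCP to the grasp point, in m); z points along the fingers, y is the direction in which the jaws open and shut (so a half turn about z gives the same grasp; the last joint's range is limited). The gripper opens to 93 mm and grips with 3 to 60 N. Pads are 15 mm wide; open, the fingers measure 128 mm over their backs; the gripper's body (75 mm by 188 mm) begins 65 mm behind the grasp point.
Start: joints at [-1.227, 0.599, -0.003, 1.599, 0.002, 0.943, -0.08], TCP at [0.296, 0.662, 0.219] pointing down, gripper open.
Joint ranges: [-2.57, 2.57], [-0.35, 1.97], [-1.29, 1.29], [0.11, 2.56], [-1.05, 4.19], [0.11, 1.86], [-2.63, 2.63]. Speed limits (rad/s): [2.22, 2.22, 3.01, 3.01, 3.14, 3.14, 3.14].

## Interface

Orientations are given as [roll, pitch, yaw] about the fixed x, y, z axes, in that order (R = Rz(yaw) Ry(pitch) Rx(roll)).
In Python, from rig import status, capture, camera_info, job, r gives the robot as it stands.
- The arm moves only by the tool servo_tool, never from a script. Its argument "plan" is a list of rows, each an object with "xyz": the shift along the tool's x, y, z in mm, a list of three; "delta_rot": the turn, a rotation vector about the tool's x, y, z in degrees, a list of three; "fingers": the opening in per cent of the stroke, from 0 (shut) to 100 (fully open). In form: [{"xyz": [dx, dy, dz], "delta_rot": [rx, ry, rz], "fingers": fingers}, ...]. A call has exactly 8 rows; each row shifts and turns the commanded pose from where the row before left it, along the tool's axes as they then stand; what a row does not reach is not made up. A row lasts 1/12 s, in which the tool goes at most 41.7 mm and 7.16 degrees, less where a joint would pass 70% of its speed; a pose out of reach is approached as far as the arm can. A call with a gripper value outside its range is refused whole. The fingers move at their own pace and stop on an object; "squeeze" is the grip in N (left out, the last holds). Time passes only in rows, so rows that do not move let the fingers close, or fill a call up. It gives the time, the measured TCP pose, the force and the opening at its end, in the units of the state.
- status.read_state(): the state, without advancing time (a new reading comes with each control period).
- capture(name): name is "scene" or "top"; returns the picture (480x640x3 uint8, red, green, blue); there is no depth.
- camera_info(name): a dict with "mtx" (3x3 intrinsics, pixels), "camera_from_world" (4x4, takes a point from world to camera coordinates). Camera axes: x right, y down, z forward; pixel columns grow to the right and rows downward; lengths in m; the calibration is good to about 2 mm. A picture is of the moment at which its call begins. camera_info takes no time and is no camera call.
- job.hand_in(): hands the job in, once; it reports no verdict.
The state is a dict: "t": time; "q": joint angles; "joint_velocities": joint speeds; "joint_torque": joint torques, N m; "tool_pos": TCP position; "eef_rot": TCP orientation; "force": force on the tool from outside, world axes, zero at the start; "ft_torque": the same for the moment, N m; "gripper_width": finger opening in m.
Only numpy, scipy, OpenCV 4.12 (cv2) and the standard library are available. Lean on these libraries where they do the work, as an engineer would, in place of code of your own. Each camera call takes 0.05 s, during which the arm holds its last target.

## Task

Put the leak guard on the windowsill back in service: first set its five little switches as the chips beside them show (green means on, black means off, each fully home), then hold the yellow test button down until the lever has dropped, and then lift the lever back up. Hang every sensor tag that is there by its eye on the dock peg of its own colour, pushed down to the board, whenever you like. Leave the dish, the shaker cap and the comb where they are.

Things in the scene. Friction and masses are not known exactly. Their poses are not given: they have to be found in the camera images.
- console: Fixed grey console 160 (x) x 220 (y) x 40 mm tall, flat top; origin at the centre of its underside, x points away from the robot, y along the switch row. On top (x, y in mm): slot middles of switches 1 to 5 at x -40, y -48, -24, 0, +24, +48; lever hinge at x +55, y -45; test button at x +50, y +60.
- sw1 (a joint): Travel of switch 1: a white upright nub 8 x 8 mm, standing 14 mm above the console's top. 0 = off (nub centre 6 mm nearer the robot than the slot's middle along console x), 0.012 m = on (6 mm beyond it). It slides with about 1.2 N of friction and stays where it is left; some start part-way.
- sw2 (a joint): Travel of switch 2: a white upright nub 8 x 8 mm, standing 14 mm above the console's top. 0 = off (nub centre 6 mm nearer the robot than the slot's middle along console x), 0.012 m = on (6 mm beyond it). It slides with about 1.2 N of friction and stays where it is left; some start part-way.
- sw3 (a joint): Travel of switch 3: a white upright nub 8 x 8 mm, standing 14 mm above the console's top. 0 = off (nub centre 6 mm nearer the robot than the slot's middle along console x), 0.012 m = on (6 mm beyond it). It slides with about 1.2 N of friction and stays where it is left; some start part-way.
- sw4 (a joint): Travel of switch 4: a white upright nub 8 x 8 mm, standing 14 mm above the console's top. 0 = off (nub centre 6 mm nearer the robot than the slot's middle along console x), 0.012 m = on (6 mm beyond it). It slides with about 1.2 N of friction and stays where it is left; some start part-way.
- sw5 (a joint): Travel of switch 5: a white upright nub 8 x 8 mm, standing 14 mm above the console's top. 0 = off (nub centre 6 mm nearer the robot than the slot's middle along console x), 0.012 m = on (6 mm beyond it). It slides with about 1.2 N of friction and stays where it is left; some start part-way.
- chip1: Flat round legend chip, 16 mm across with a thin white rim, GREEN (its switch must be on); look only, set in the console's top face 30 mm beyond one slot's middle (console x -10 mm), on that switch's own line. Which chip is at which switch varies. Origin at its centre.
- chip2: Flat round legend chip, 16 mm across with a thin white rim, GREEN (its switch must be on); look only, set in the console's top face 30 mm beyond one slot's middle (console x -10 mm), on that switch's own line. Which chip is at which switch varies. Origin at its centre.
- chip3: Flat round legend chip, 16 mm across with a thin white rim, GREEN (its switch must be on); look only, set in the console's top face 30 mm beyond one slot's middle (console x -10 mm), on that switch's own line. Which chip is at which switch varies. Origin at its centre.
- chip4: Flat round legend chip, 16 mm across with a thin white rim, BLACK (its switch must be off); look only, set in the console's top face 30 mm beyond one slot's middle (console x -10 mm), on that switch's own line. Which chip is at which switch varies. Origin at its centre.
- chip5: Flat round legend chip, 16 mm across with a thin white rim, BLACK (its switch must be off); look only, set in the console's top face 30 mm beyond one slot's middle (console x -10 mm), on that switch's own line. Which chip is at which switch varies. Origin at its centre.
- test (a joint): Travel of the yellow round test button, 22 mm across, top 14 mm above the console's top face; 0 = out, 0.006 m = fully down, spring about 5 N when fully down. Pressed more than about 3 mm it kicks the lever over, which then falls by itself in under a second.
- test_top (a point): Centre of the top of the yellow test button (moves with it).
- lever (a joint): Lever angle, rad: 0 = up (handle leans 12 degrees from vertical, away from the robot), 0.94 = dropped (leans 42 degrees towards the robot, console -x). It turns freely and falls to the side it leans to; swing the handle to console +x past vertical to raise it (follow its arc upward: a level push may jam). Hinge axis along console y, 48 mm above the sill, fixed.
- lever_tip (a point): Middle of the lever's red cross bar (10 mm thick, 38 mm long along console y), 52 mm from the hinge.
- peg_blue: The blue peg, 7 mm thick, 31 mm long. Origin at its foot on the dock's face; z runs along the peg, up and towards the robot (65 degrees above level), x up the slope, y level. The fixed wooden dock is 190 mm wide; its face rises at 25 degrees away from the robot, from 21 to 67 mm above the sill, 25 mm up and 85 mm down the slope from the peg; the pegs stand 60 mm apart.
- peg_yellow: The yellow peg, 7 mm thick, 31 mm long. Origin at its foot on the dock's face; z runs along the peg, up and towards the robot (65 degrees above level), x up the slope, y level. The fixed wooden dock is 190 mm wide; its face rises at 25 degrees away from the robot, from 21 to 67 mm above the sill, 25 mm up and 85 mm down the slope from the peg; the pegs stand 60 mm apart.
- peg_red: The red peg, 7 mm thick, 31 mm long. Origin at its foot on the dock's face; z runs along the peg, up and towards the robot (65 degrees above level), x up the slope, y level. The fixed wooden dock is 190 mm wide; its face rises at 25 degrees away from the robot, from 21 to 67 mm above the sill, 25 mm up and 85 mm down the slope from the peg; the pegs stand 60 mm apart.
- tag_blue: The blue sensor tag, a flat plastic plate 84 (x) x 28 (y) x 8 mm, about 30 g, lying flat at the start. A square 16 mm eye goes through it near its +x end; origin at the eye's centre, mid thickness. The plate reaches 15 mm from there to +x and 69 mm to -x. z is square to the plate; either side may face up. May be absent.
- tag_yellow: The yellow sensor tag, a flat plastic plate 84 (x) x 28 (y) x 8 mm, about 30 g, lying flat at the start. A square 16 mm eye goes through it near its +x end; origin at the eye's centre, mid thickness. The plate reaches 15 mm from there to +x and 69 mm to -x. z is square to the plate; either side may face up. May be absent.
- tag_red: The red sensor tag, a flat plastic plate 84 (x) x 28 (y) x 8 mm, about 30 g, lying flat at the start. A square 16 mm eye goes through it near its +x end; origin at the eye's centre, mid thickness. The plate reaches 15 mm from there to +x and 69 mm to -x. z is square to the plate; either side may face up. May be absent.
- dish: Green glass olive dish, 96 mm across, 35 mm tall; bystander.
- shaker_cap: Steel cocktail shaker cap, 48 mm across, 40 mm tall; bystander.
- comb: Black plastic comb 150 x 35 x 5 mm lying flat; bystander.

How it is judged:
By the outcome, as a careful person would: the job done as asked, in the order asked, and still so for the second after the job is handed in, with the robot touching nothing.
Of tag_blue, tag_yellow, tag_red only 2 to 3 are there at a start; the rules pass over those that are not, and their reading is None.
At some moment in a run one of tag_blue, tag_yellow, tag_red may be knocked a few centimetres aside while the robot is not near it.
Once in a run the grip may slacken for a moment while it holds something.
It also fails if it takes over 210 s, if anything falls off the work surface, if the arm or the gripper's body presses on something with over 40 N, if the wrist force passes 120 N, or if a joint passes its speed limit or range.

## Working session

There is one attempt and no reset: what is moved stays moved. The work goes in short steps, Python scripts to look and compute and a tool call to move; the robot and the scene stay as the last step left them, time stands still between calls to the robot, and variables do not carry over. Pictures are saved under pics/ and viewed, and the job is handed in when it is done.

Besides the shell and the picture viewer there is one more tool, called after "Request:" as name(argument=value, ...), one argument or row to a line, values as JSON. servo_tool: Moves the arm, as the interface text tells. Its arguments: {"type":"object","properties":{"plan":{"type":"array","items":{"type":"object","properties":{"xyz":{"type":"array","items":{"type":"number"}},"delta_rot":{"type":"array","items":{"type":"number"}},"fingers":{"type":"number"}}}},"squeeze":{"type":"number"}},"required":["plan"]}

```bash
ls; mkdir -p pics; python3 - <<'E'
from rig import status, capture, camera_info, job, r
import cv2
print(status.read_state()); print(r.pinch_z)
for n in ("scene","top"):
    im=capture(n); cv2.imwrite(f"pics/{n}0.png",im[:,:,::-1]); 
    print(camera_info(n))
E
```

```text
pics
{'t': 0.0, 'q': array([-1.22671164,  0.60015515, -0.00254549,  1.60012794,  0.00183736,
        0.9428829 , -0.07981163]), 'joint_velocities': array([ 0.00108429,  0.00101488, -0.00126098,  0.0009    , -0.00011468,
        0.00220311,  0.00076202]), 'joint_torque': array([-2.67580554e-04, -7.65070510e+01,  1.49797205e+00, -2.52348644e+01,
       -5.23143425e-02,  1.69088866e-02,  1.48611143e-04]), 'tool_pos': array([0.29597173, 0.66130266, 0.21773894]), 'eef_rot': array([-3.14003038e+00,  1.72686581e-04,  2.72087879e+00]), 'force': array([-0.07309376, -0.56489145,  0.43032577]), 'ft_torque': array([ 0.01163308,  0.03685983, -0.01284082]), 'gripper_width': 0.09287863904347612}
0.0188
{'mtx': array([[477.18823947,   0.        , 316.54337986],
       [  0.        , 477.18823947, 243.25339182],
       [  0.        ,   0.        ,   1.        ]]), 'camera_from_world': array([[ 0.52241201,  0.85257802, -0.01401439, -0.29762454],
       [ 0.56476001, -0.3582735 , -0.7434287 , -0.26331227],
       [-0.63885195,  0.38046131, -0.66866836,  1.62230732],
       [ 0.        ,  0.        ,  0.        ,  1.        ]])}
{'mtx': array([[567.55051297,   0.        , 330.02811818],
       [  0.        , 567.55051297, 241.6228293 ],
       [  0.        ,   0.        ,   1.        ]]), 'camera_from_world': array([[-0.00756995, -0.99970392,  0.02312519, -0.03223197],
       [-0.99587602,  0.0054461 , -0.09056101,  0.58348285],
       [ 0.09040826, -0.02371537, -0.99562238,  1.13808292],
       [ 0.        ,  0.        ,  0.        ,  1.        ]])}
```

View pics/scene0.png

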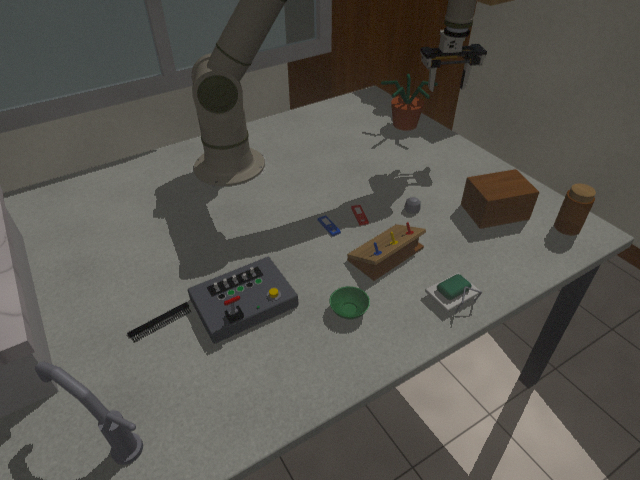

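View pics/top0.png

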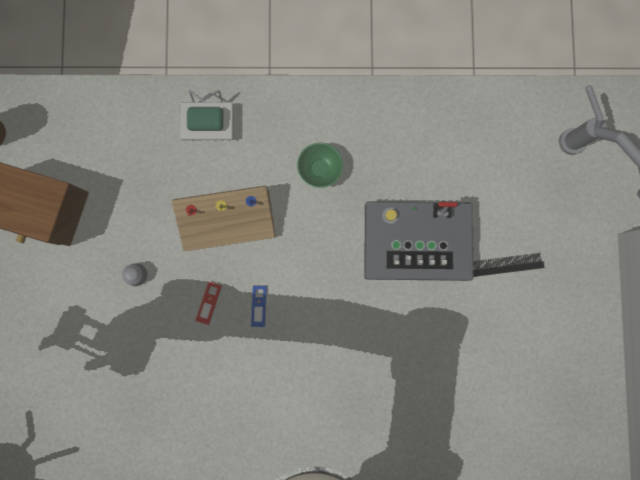

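```bash
python3 - <<'E'
import cv2
t=cv2.imread("pics/top0.png"); s=cv2.imread("pics/scene0.png")
a=cv2.resize(t[190:290,355:485],None,fx=6,fy=6,interpolation=cv2.INTER_CUBIC)
b=cv2.resize(t[180:340,160:290],None,fx=3.7,fy=3.7,interpolation=cv2.INTER_CUBIC)
c=cv2.resize(s[250:345,180:310],None,fx=6,fy=6,interpolation=cv2.INTER_CUBIC)
d=cv2.resize(s[195:285,310:440],None,fx=6,fy=6,interpolation=cv2.INTER_CUBIC)
for n,i in zip("abcd",(a,b,c,d)): cv2.imwrite(f"pics/z0{n}.png",cv2.convertScaleAbs(i,alpha=1.6))
E
```

```text
(no output)
```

View pics/z0a.png

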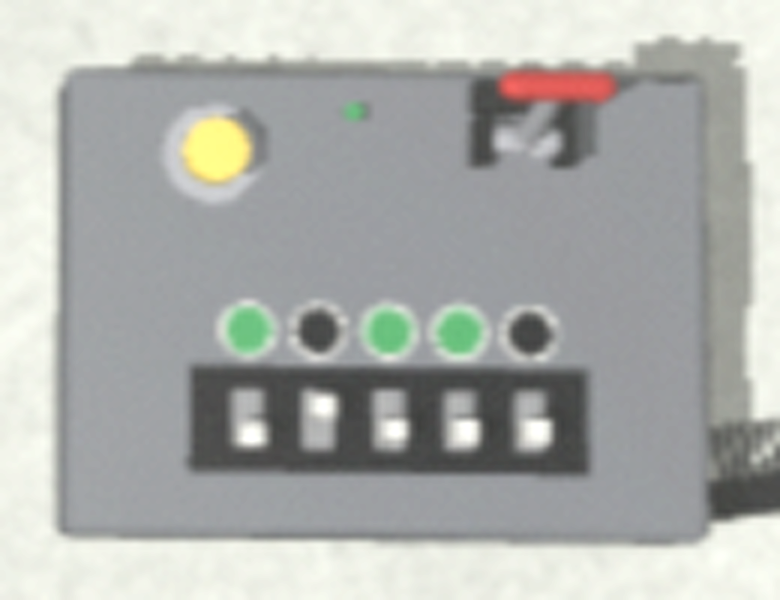

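View pics/z0b.png

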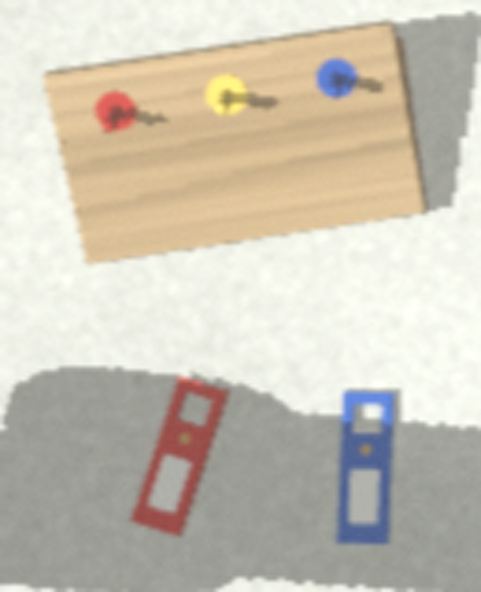

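View pics/z0c.png

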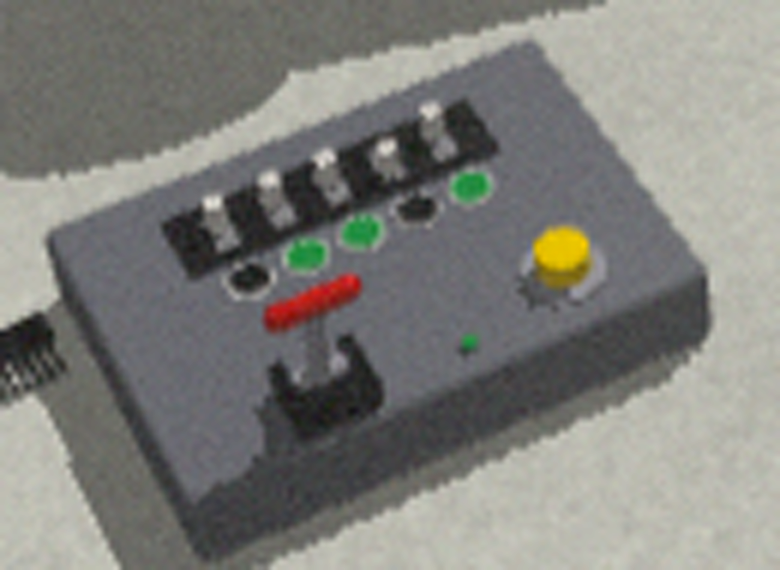

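View pics/z0d.png

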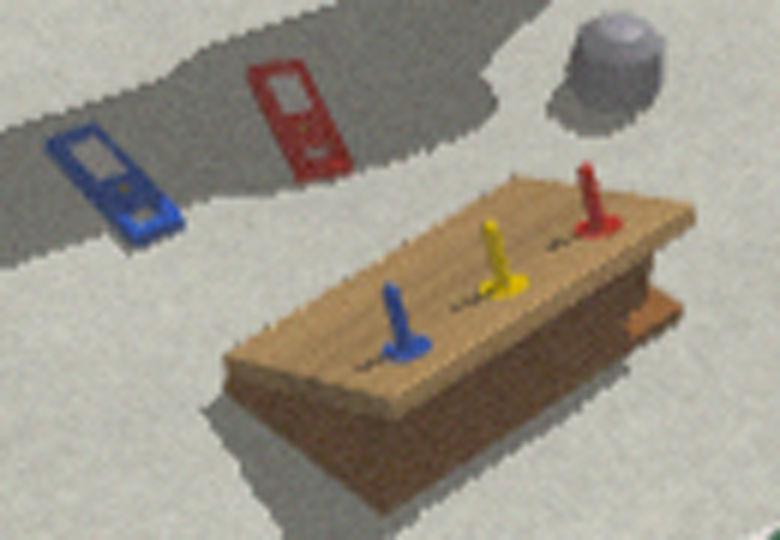

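```bash
cat > h.py <<'E'
import numpy as np, cv2
from rig import status, capture, camera_info, job, r
CI={n:camera_info(n) for n in("scene","top")}
def ray(n,u,v):
    c=CI[n];T=c["camera_from_world"];R=T[:3,:3]
    o=-R.T@T[:3,3]; d=R.T@np.linalg.inv(c["mtx"])@np.array([u,v,1.]); return o,d/np.linalg.norm(d)
def cast(n,u,v,z):
    o,d=ray(n,u,v); return o+d*(z-o[2])/d[2]
def tri(a,b):
    o1,d1=ray("scene",*a);o2,d2=ray("top",*b)
    s=np.linalg.lstsq(np.stack([d1,-d2],1),o2-o1,rcond=None)[0]
    p,q=o1+s[0]*d1,o2+s[1]*d2; return (p+q)/2,np.linalg.norm(p-q)
def proj(n,p):
    c=CI[n];T=c["camera_from_world"];x=c["mtx"]@(T[:3,:3]@np.asarray(p)+T[:3,3]);return x[:2]/x[2]
def mask(im,col):
    h=cv2.cvtColor(im,cv2.COLOR_RGB2HSV);H,S,V=cv2.split(h)
    if col=="red": m=((H<8)|(H>172))&(S>140)&(V>60)
    if col=="blue": m=(H>105)&(H<125)&(S>110)&(V>50)
    if col=="yellow": m=(H>20)&(H<33)&(S>150)&(V>100)
    if col=="green": m=(H>50)&(H<85)&(S>90)&(V>60)
    return m.astype(np.uint8)*255
def blobs(m,box=None,amin=4):
    n,l,s,c=cv2.connectedComponentsWithStats(m)
    return [(c[i].round(2).tolist(),int(s[i,4]),s[i,:4].tolist(),i) for i in range(1,n) if s[i,4]>=amin and (box is None or (box[0]<c[i][0]<box[2] and box[1]<c[i][1]<box[3]))]
def snap(tag):
    o={}
    for n in("scene","top"):
        o[n]=capture(n); cv2.imwrite(f"pics/{n}_{tag}.png",o[n][:,:,::-1])
    return o
def st():
    s=status.read_state(); print("t",round(s["t"],2),"pos",(s["tool_pos"]*1000).round(1),"rot",np.degrees(s["eef_rot"]).round(2),"F",s["force"].round(1),"w",round(s["gripper_width"]*1000,1)); return s
E
python3 - <<'E'
from h import *
for n in("scene","top"):
    im=cv2.imread(f"pics/{n}0.png")[:,:,::-1].copy()
    for c in("red","blue","yellow","green"):
        for b in blobs(mask(im,c),None,6): print(n,c,b[:3])
E
```

```text
scene red ([360.27, 216.57], 89, [352, 206, 16, 19])
scene red ([408.69, 229.83], 42, [406, 223, 8, 12])
scene red ([231.54, 299.87], 68, [224, 296, 16, 9])
scene blue ([330.01, 226.91], 117, [318, 216, 22, 20])
scene blue ([376.91, 250.09], 35, [374, 243, 8, 12])
scene yellow ([392.33, 233.67], 6, [391, 232, 3, 5])
scene yellow ([395.0, 242.05], 19, [392, 238, 7, 7])
scene yellow ([273.08, 290.96], 52, [269, 288, 9, 7])
scene green ([397.55, 90.64], 11, [394, 88, 8, 7])
scene green ([454.8, 283.87], 308, [440, 275, 31, 20])
scene green ([257.96, 280.65], 23, [255, 279, 7, 5])
scene green ([239.67, 288.12], 24, [237, 286, 6, 5])
scene green ([345.33, 304.36], 606, [330, 287, 36, 31])
scene green ([230.44, 291.92], 25, [228, 290, 6, 5])
scene green ([366.3, 295.4], 10, [364, 292, 5, 8])
top red ([447.17, 204.0], 52, [439, 203, 18, 3])
top red ([189.92, 208.44], 36, [187, 206, 9, 9])
top red ([193.0, 212.83], 6, [192, 212, 3, 3])
top blue ([249.92, 200.56], 50, [246, 197, 10, 9])
top blue ([259.02, 288.9], 63, [253, 286, 13, 10])
top blue ([258.37, 301.6], 73, [253, 296, 12, 11])
top blue ([257.79, 323.6], 42, [252, 320, 12, 6])
top green ([395.93, 244.59], 27, [394, 242, 5, 6])
top green ([419.34, 244.72], 29, [417, 242, 6, 6])
top green ([431.23, 245.07], 30, [429, 242, 6, 7])
```

```bash
python3 - <<'E'
from h import *
# console via chips
g=[(257.96,280.65),(239.67,288.12),(230.44,291.92)];t=[(395.93,244.59),(419.34,244.72),(431.23,245.07)]
for a,b in zip(g,t):
    print("chip tri",(tri(a,b)[0]*1000).round(1),"err",round(tri(a,b)[1]*1e3,1),"sc",(cast("scene",*a,.04)*1e3).round(1),"top",(cast("top",*b,.04)*1e3).round(1))
a=(273.08,290.96);b=(355+215/6,190+150/6)
print("button",tri(a,b)[0]*1e3,tri(a,b)[1]*1e3)
a=(180+312/6,250+303/6);b=(447.17,204)
print("bar",tri((231.54,299.87),b)[0]*1e3)
f={"blue":((378,252.8),(250.8,200.8)),"yellow":((393.8,242.8),(221.1,205.4)),"red":((409.8,232.7),(191.1,209.7))}
P={}
for k,(a,b) in f.items():
    p,e=tri(a,b);P[k]=p;print(k,(p*1e3).round(1),round(e*1e3,1))
d=P["red"]-P["blue"];print("dist",np.linalg.norm(d)*1e3,"yaw of dock y",np.degrees(np.arctan2(-d[0],d[1])))
im=cv2.imread("pics/top0.png")[:,:,::-1].copy()
hsv=cv2.cvtColor(im,cv2.COLOR_RGB2HSV)
for k,box,h in(("red",(190,275,225,330),lambda H:(H<10)|(H>170)),("blue",(245,280,275,332),lambda H:(H>100)&(H<130))):
    m=np.zeros(im.shape[:2],np.uint8);x0,y0,x1,y1=box
    sub=hsv[y0:y1,x0:x1].astype(int);m[y0:y1,x0:x1]=(h(sub[...,0])&(sub[...,1]>90))*255
    pts=cv2.findNonZero(m);(c,s,an)=cv2.minAreaRect(pts);B=cv2.boxPoints((c,s,an));w=np.array([cast("top",*q,.008) for q in B])
    ctr=cast("top",*c,.008); print(k,c,s,an,"centre",(ctr*1e3).round(1)); L=[np.linalg.norm(w[i]-w[(i+1)%4]) for i in range(4)];i=int(np.argmax(L));e=w[(i+1)%4]-w[i];e*=np.sign(e[0]);print(" len",np.round(L,4),"yaw",np.degrees(np.arctan2(e[1],e[0])))
E
```

```text
chip tri [ 575.  -169.7   41.9] err 0.4 sc [ 573.2 -169.2   40. ] top [ 575.3 -169.7   40. ]
chip tri [ 574.3 -217.7   42.3] err 1.2 sc [ 571.9 -217.5   40. ] top [ 574.7 -217.5   40. ]
chip tri [ 573.6 -241.7   42.2] err 0.6 sc [ 571.4 -241.4   40. ] top [ 573.9 -241.8   40. ]
button [ 634.22221646 -158.55331958   53.24074405] 0.20356468848152504
bar [ 648.64361942 -263.45325765   99.3551728 ]
blue [664.1 124.   57.9] 2.4
yellow [654.9 182.8  56.7] 1.1
red [646.5 242.5  57.4] 1.6
dist 119.8301658213189 yaw of dock y 8.460660678810262
red (208.05003356933594, 302.85003662109375) (13.281564712524414, 40.793373107910156) 18.434947967529297 centre [460.  215.3   8. ]
 len [0.0829 0.0274 0.0829 0.0272] yaw -17.820220730275224
blue (258.5, 306.0) (40.0, 13.0) 90.0 centre [452.7 111.8   8. ]
 len [0.0268 0.0819 0.0266 0.0818] yaw 0.15939678959641426
```

```bash
cat >> h.py <<'E'
from scipy.spatial.transform import Rotation as Ro
def cur():
    s=status.read_state();return s["tool_pos"]*1000,Ro.from_euler("xyz",s["eef_rot"])
def go(p,psi=None,R=None):
    """target mm; prints: translation in present tool axes, then turn; and turn, then translation in final axes"""
    p0,R0=cur(); R=Ro.from_euler("xyz",[180,0,psi],degrees=True) if R is None else R
    d=np.asarray(p)-p0; w=(R0.inv()*R).as_rotvec(degrees=True)
    print("T now-axes",R0.inv().apply(d).round(1),"turn",w.round(2),"| T new-axes",R.inv().apply(d).round(1),"len",np.linalg.norm(d).round(0))
E
python3 -c "
from h import *
st();go([460,215.3,120],162.2)"
```

```text
t 0.1 pos [296.  661.3 217.9] rot [-1.7992e+02  1.0000e-02  1.5589e+02] F [ 0.7 -0.3 -0.6] w 92.9
T now-axes [-331.9 -340.    98.4] turn [-0.08  0.   -6.31] | T new-axes [-292.5 -374.5   97.9] len 485.0
```

Request:
servo_tool(
  plan=[
    {"xyz": [-27, -28, 8], "delta_rot": [0, 0, 0], "fingers": 55},
    {"xyz": [-27, -28, 8], "delta_rot": [0, 0, 0], "fingers": 55},
    {"xyz": [-27, -28, 8], "delta_rot": [0, 0, 0], "fingers": 55},
    {"xyz": [-27, -28, 8], "delta_rot": [0, 0, 0], "fingers": 55},
    {"xyz": [-27, -28, 8], "delta_rot": [0, 0, 0], "fingers": 55},
    {"xyz": [-27, -28, 8], "delta_rot": [0, 0, 0], "fingers": 55},
    {"xyz": [-27, -28, 8], "delta_rot": [0, 0, 0], "fingers": 55},
    {"xyz": [-27, -28, 8], "delta_rot": [0, 0, 0], "fingers": 55},
  ],
)

```text
t: 0.77
tool_pos: [0.402, 0.3672, 0.1542]
eef_rot: [-3.141, 0.0, 2.721]
force: [1.2, 0.6, 0.1]
gripper_width: 0.0516
```

```bash
python3 -c "
from h import *
st();go([460,215.3,120],162.2)"
```

```text
t 0.77 pos [402.  367.2 154.2] rot [-179.99    0.    155.9 ] F [1.2 0.6 0.1] w 51.6
T now-axes [-115.  -115.    34.3] turn [-0.01  0.   -6.3 ] | T new-axes [-101.7 -126.9   34.2] len 166.0
```

Request:
servo_tool(
  plan=[
    {"xyz": [-23, -23, 7], "delta_rot": [0, 0, 0], "fingers": 55},
    {"xyz": [-23, -23, 7], "delta_rot": [0, 0, 0], "fingers": 55},
    {"xyz": [-23, -23, 7], "delta_rot": [0, 0, 0], "fingers": 55},
    {"xyz": [-23, -23, 7], "delta_rot": [0, 0, 0], "fingers": 55},
    {"xyz": [-23, -23, 7], "delta_rot": [0, 0, 0], "fingers": 55},
    {"xyz": [0, 0, 0], "delta_rot": [0, 0, -6.3], "fingers": 55},
    {"xyz": [0, 0, 0], "delta_rot": [0, 0, 0], "fingers": 55},
    {"xyz": [0, 0, 0], "delta_rot": [0, 0, 0], "fingers": 55},
  ],
)

```text
t: 1.43
tool_pos: [0.4598, 0.2173, 0.1195]
eef_rot: [3.141, -0.0, 2.828]
force: [0.5, 0.5, 0.4]
gripper_width: 0.0515
```

```bash
python3 -c "
from h import *
st();o=snap('1');go([460,215.3,3],162.2)
s=o['scene'][150:290,300:470];t=o['top'][180:340,160:290]
cv2.imwrite('pics/z1.png',cv2.convertScaleAbs(np.hstack([cv2.resize(s,None,fx=3,fy=3,interpolation=2),cv2.resize(t,(286,420))])[:,:,::-1],alpha=1.5))"
```

```text
t 1.43 pos [459.8 217.3 119.5] rot [ 1.7998e+02 -3.0000e-02  1.6201e+02] F [0.5 0.5 0.4] w 51.5
T now-axes [ -1.3  -2.8 116.7] turn [ 0.04 -0.01 -0.08] | T new-axes [ -1.3  -2.7 116.7] len 117.0
```

View pics/z1.png

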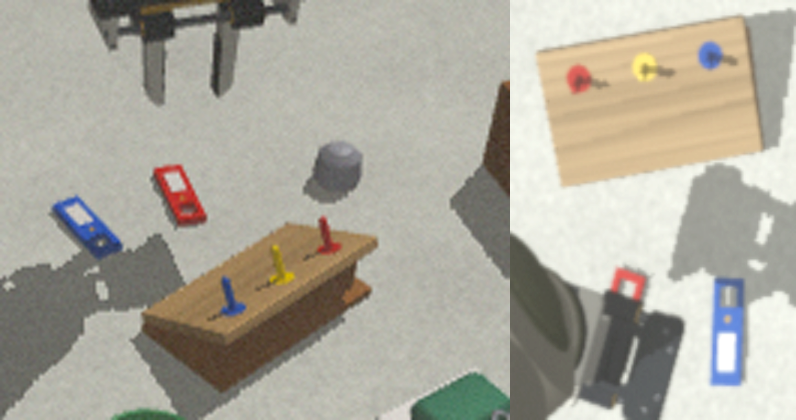

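Request:
servo_tool(
  plan=[
    {"xyz": [-1.3, -2.8, 20], "delta_rot": [0, 0, 0], "fingers": 55},
    {"xyz": [0, 0, 25], "delta_rot": [0, 0, 0], "fingers": 55},
    {"xyz": [0, 0, 25], "delta_rot": [0, 0, 0], "fingers": 55},
    {"xyz": [0, 0, 20], "delta_rot": [0, 0, 0], "fingers": 55},
    {"xyz": [0, 0, 15], "delta_rot": [0, 0, 0], "fingers": 55},
    {"xyz": [0, 0, 7], "delta_rot": [0, 0, 0], "fingers": 55},
    {"xyz": [0, 0, 4], "delta_rot": [0, 0, 0], "fingers": 55},
    {"xyz": [0, 0, 0], "delta_rot": [0, 0, 0], "fingers": 55},
  ],
)

```text
t: 2.2
tool_pos: [0.4598, 0.2148, 0.0033]
eef_rot: [-3.141, -0.0, 2.831]
force: [0.5, 0.7, 0.2]
gripper_width: 0.0513
```

Request:
servo_tool(
  plan=[
    {"xyz": [0, 0, 0], "delta_rot": [0, 0, 0], "fingers": 0},
    {"xyz": [0, 0, 0], "delta_rot": [0, 0, 0], "fingers": 0},
    {"xyz": [0, 0, 0], "delta_rot": [0, 0, 0], "fingers": 0},
    {"xyz": [0, 0, 0], "delta_rot": [0, 0, 0], "fingers": 0},
    {"xyz": [0, 0, 0], "delta_rot": [0, 0, 0], "fingers": 0},
    {"xyz": [0, 0, 0], "delta_rot": [0, 0, 0], "fingers": 0},
    {"xyz": [0, 0, 0], "delta_rot": [0, 0, 0], "fingers": 0},
    {"xyz": [0, 0, 0], "delta_rot": [0, 0, 0], "fingers": 0},
  ],
  squeeze=30,
)

```text
t: 2.87
tool_pos: [0.4606, 0.2142, 0.0043]
eef_rot: [3.141, 0.001, 2.831]
force: [-0.9, -0.4, 7.0]
gripper_width: 0.0269
```

```bash
python3 -c "
from h import *
st()"
```

```text
t 2.87 pos [460.6 214.2   4.3] rot [1.7995e+02 5.0000e-02 1.6218e+02] F [-0.9 -0.4  7. ] w 26.9
```

Request:
servo_tool(
  plan=[
    {"xyz": [0, 0, -10], "delta_rot": [0, 0, 0], "fingers": 0},
    {"xyz": [0, 0, -20], "delta_rot": [0, 0, 0], "fingers": 0},
    {"xyz": [0, 0, -30], "delta_rot": [0, 0, 0], "fingers": 0},
    {"xyz": [0, 0, -30], "delta_rot": [0, 0, 0], "fingers": 0},
    {"xyz": [0, 0, -30], "delta_rot": [0, 0, 0], "fingers": 0},
    {"xyz": [0, 0, -20], "delta_rot": [0, 0, 0], "fingers": 0},
    {"xyz": [0, 0, 0], "delta_rot": [0, 0, 0], "fingers": 0},
    {"xyz": [0, 0, 0], "delta_rot": [0, 0, 0], "fingers": 0},
  ],
)

```text
t: 3.53
tool_pos: [0.4607, 0.2141, 0.1452]
eef_rot: [3.139, 0.002, 2.83]
force: [0.9, 0.2, -0.5]
gripper_width: 0.028
```

```bash
cat >> h.py <<'E'
A=np.radians(8.46);S=np.radians(25)
UP=np.array([np.cos(A)*np.cos(S),np.sin(A)*np.cos(S),np.sin(S)])
N=np.array([-np.cos(A)*np.sin(S),-np.sin(A)*np.sin(S),np.cos(S)])
RD=Ro.from_matrix(np.stack([-UP,np.cross(-N,-UP),-N],1))
FC=np.array([655.2,183.1,56.6]);LY=np.array([-np.sin(A),np.cos(A),0])
FOOT={"red":FC+60*LY,"yellow":FC,"blue":FC-60*LY}
def dock(col,h,e=27.):
    p=FOOT[col]+N*h-UP*e; print("target TCP",p.round(1)); go(p,R=RD)
E
python3 -c "
from h import *
st();dock('red',50,26);o=snap('2')
s=o['scene'][150:290,300:470];t=o['top'][180:340,160:290]
cv2.imwrite('pics/z2.png',cv2.convertScaleAbs(np.hstack([cv2.resize(s,None,fx=3,fy=3,interpolation=2),cv2.resize(t,(286,420))])[:,:,::-1],alpha=1.5))"
```

```text
t 3.53 pos [460.7 214.1 145.2] rot [1.7988e+02 1.2000e-01 1.6217e+02] F [ 0.9  0.2 -0.5] w 28.0
target TCP [602.2 235.9  90.9]
T now-axes [-127.9   63.9   54.7] turn [ -5.64 -24.41 -25.88] | T new-axes [-106.8    0.7  109.7] len 153.0
```

View pics/z2.png

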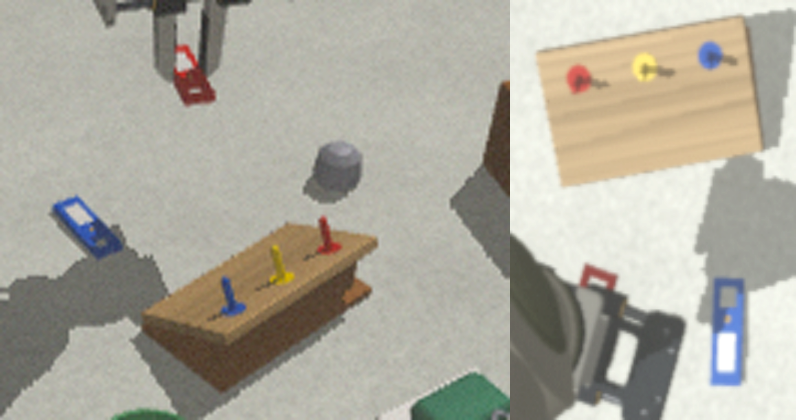

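Request:
servo_tool(
  plan=[
    {"xyz": [0, 0, 0], "delta_rot": [-0.94, -4.07, -4.31], "fingers": 0},
    {"xyz": [0, 0, 0], "delta_rot": [-0.94, -4.07, -4.31], "fingers": 0},
    {"xyz": [0, 0, 0], "delta_rot": [-0.94, -4.07, -4.31], "fingers": 0},
    {"xyz": [0, 0, 0], "delta_rot": [-0.94, -4.07, -4.31], "fingers": 0},
    {"xyz": [0, 0, 0], "delta_rot": [-0.94, -4.07, -4.31], "fingers": 0},
    {"xyz": [0, 0, 0], "delta_rot": [-0.94, -4.07, -4.31], "fingers": 0},
    {"xyz": [0, 0, 0], "delta_rot": [0, 0, 0], "fingers": 0},
    {"xyz": [0, 0, 0], "delta_rot": [0, 0, 0], "fingers": 0},
  ],
)

```text
t: 4.3
tool_pos: [0.4599, 0.2073, 0.1422]
eef_rot: [-3.141, 0.313, -3.125]
force: [0.3, -0.4, -0.4]
gripper_width: 0.0273
```

```bash
python3 -c "
from h import *
st();dock('red',50,26)"
```

```text
t 4.3 pos [459.9 207.3 142.2] rot [-179.95   17.95 -179.03] F [ 0.3 -0.4 -0.4] w 27.3
target TCP [602.2 235.9  90.9]
T now-axes [-120.    26.3   92.7] turn [-2.8  -7.04 -6.97] | T new-axes [-109.7    7.3  107.7] len 154.0
```

Request:
servo_tool(
  plan=[
    {"xyz": [0, 0, 0], "delta_rot": [-0.7, -1.76, -1.74], "fingers": 0},
    {"xyz": [0, 0, 0], "delta_rot": [-0.7, -1.76, -1.74], "fingers": 0},
    {"xyz": [0, 0, 0], "delta_rot": [-0.7, -1.76, -1.74], "fingers": 0},
    {"xyz": [0, 0, 0], "delta_rot": [-0.7, -1.76, -1.74], "fingers": 0},
    {"xyz": [-15, 2, 15], "delta_rot": [0, 0, 0], "fingers": 0},
    {"xyz": [-15, 2, 15], "delta_rot": [0, 0, 0], "fingers": 0},
    {"xyz": [-15, 2, 15], "delta_rot": [0, 0, 0], "fingers": 0},
    {"xyz": [0, 0, 0], "delta_rot": [0, 0, 0], "fingers": 0},
  ],
)

```text
t: 4.97
tool_pos: [0.5234, 0.2121, 0.1162]
eef_rot: [-3.131, 0.369, -3.077]
force: [0.7, 0.0, 0.3]
gripper_width: 0.0273
```

```bash
python3 -c "
from h import *
st();dock('red',50,26)"
```

```text
t 4.97 pos [523.4 212.1 116.2] rot [-179.41   21.15 -176.28] F [0.7 0.  0.3] w 27.3
target TCP [602.2 235.9  90.9]
T now-axes [-65.6  19.2  52.2] turn [-2.45 -3.87 -4.35] | T new-axes [-63.1  11.9  57.3] len 86.0
```

Request:
servo_tool(
  plan=[
    {"xyz": [0, 0, 0], "delta_rot": [-0.5, -0.8, -0.9], "fingers": 0},
    {"xyz": [0, 0, 0], "delta_rot": [-0.5, -0.8, -0.9], "fingers": 0},
    {"xyz": [0, 0, 0], "delta_rot": [-0.5, -0.8, -0.9], "fingers": 0},
    {"xyz": [0, 0, 0], "delta_rot": [-0.5, -0.8, -0.9], "fingers": 0},
    {"xyz": [0, 0, 0], "delta_rot": [-0.5, -0.8, -0.9], "fingers": 0},
    {"xyz": [-10, 2, 10], "delta_rot": [0, 0, 0], "fingers": 0},
    {"xyz": [-10, 2, 10], "delta_rot": [0, 0, 0], "fingers": 0},
    {"xyz": [0, 0, 0], "delta_rot": [0, 0, 0], "fingers": 0},
  ],
)

```text
t: 5.63
tool_pos: [0.5483, 0.2203, 0.1072]
eef_rot: [-3.141, 0.439, -2.99]
force: [0.6, -0.1, -0.2]
gripper_width: 0.0271
```

```bash
python3 -c "
from h import *
print(st()['q'].round(2));dock('red',50,26)"
```

```text
t 5.63 pos [548.3 220.3 107.2] rot [-179.96   25.13 -171.33] F [ 0.6 -0.1 -0.2] w 27.1
[-0.47  0.54 -0.16  2.33  2.    0.29 -0.83]
target TCP [602.2 235.9  90.9]
T now-axes [-43.4   7.3  38.3] turn [0.05 0.13 0.19] | T new-axes [-43.4   7.5  38.2] len 58.0
```

Request:
servo_tool(
  plan=[
    {"xyz": [-7.2, 1.25, 6.4], "delta_rot": [0, 0, 0], "fingers": 0},
    {"xyz": [-7.2, 1.25, 6.4], "delta_rot": [0, 0, 0], "fingers": 0},
    {"xyz": [-7.2, 1.25, 6.4], "delta_rot": [0, 0, 0], "fingers": 0},
    {"xyz": [-7.2, 1.25, 6.4], "delta_rot": [0, 0, 0], "fingers": 0},
    {"xyz": [-7.2, 1.25, 6.4], "delta_rot": [0, 0, 0], "fingers": 0},
    {"xyz": [-7.2, 1.25, 6.4], "delta_rot": [0, 0, 0], "fingers": 0},
    {"xyz": [0, 0, 0], "delta_rot": [0, 0, 0], "fingers": 0},
    {"xyz": [0, 0, 0], "delta_rot": [0, 0, 0], "fingers": 0},
  ],
)

```text
t: 6.3
tool_pos: [0.5994, 0.2366, 0.0912]
eef_rot: [-3.141, 0.438, -2.987]
force: [-0.5, 1.1, -0.7]
gripper_width: 0.0271
```

```bash
python3 -c "
from h import *
st();dock('red',50,26);o=snap('3')
e=FOOT['red']+N*50;print('eye exp',proj('scene',e/1e3),proj('top',e/1e3),'peg tip',proj('scene',(FOOT['red']+31*N)/1e3),proj('top',(FOOT['red']+31*N)/1e3))
s=o['scene'][180:280,340:440];t=o['top'][170:270,160:260]
cv2.imwrite('pics/z3.png',cv2.convertScaleAbs(np.hstack([cv2.resize(s,(400,400),interpolation=2),cv2.resize(t,(400,400),interpolation=2)])[:,:,::-1],alpha=1.5))"
```

```text
t 6.3 pos [599.4 236.6  91.2] rot [-179.97   25.12 -171.15] F [-0.5  1.1 -0.7] w 27.1
target TCP [602.2 235.9  90.9]
T now-axes [-2.2 -1.1  1.4] turn [0.14 0.12 0.36] | T new-axes [-2.3 -1.1  1.4] len 3.0
eye exp [405.32635416 215.82955504] [187.09353099 216.9186823 ] peg tip [406.89440032 222.40528219] [188.55806124 214.05995716]
```

View pics/z3.png

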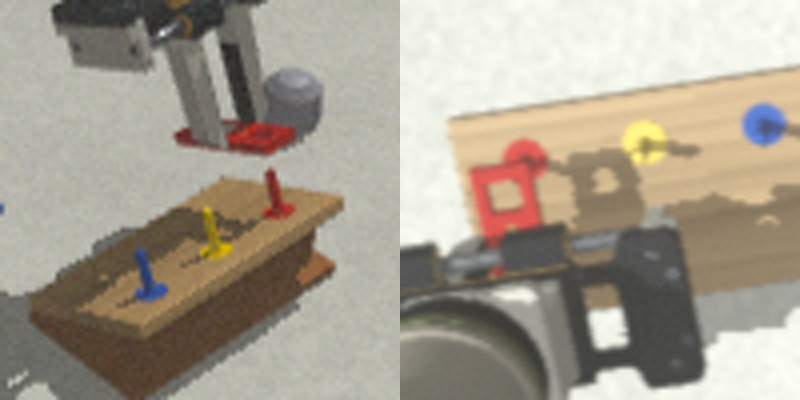

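Request:
servo_tool(
  plan=[
    {"xyz": [-2.2, -1.1, 1.4], "delta_rot": [0, 0, 0.3], "fingers": 0},
    {"xyz": [0, 0, 0], "delta_rot": [0, 0, 0], "fingers": 0},
    {"xyz": [0, 0, 6], "delta_rot": [0, 0, 0], "fingers": 0},
    {"xyz": [0, 0, 6], "delta_rot": [0, 0, 0], "fingers": 0},
    {"xyz": [0, 0, 6], "delta_rot": [0, 0, 0], "fingers": 0},
    {"xyz": [0, 0, 6], "delta_rot": [0, 0, 0], "fingers": 0},
    {"xyz": [0, 0, 6], "delta_rot": [0, 0, 0], "fingers": 0},
    {"xyz": [0, 0, 0], "delta_rot": [0, 0, 0], "fingers": 0},
  ],
)

```text
t: 7.07
tool_pos: [0.6148, 0.2372, 0.0625]
eef_rot: [3.14, 0.437, -2.994]
force: [-0.3, -0.5, 0.1]
gripper_width: 0.0273
```

```bash
python3 -c "
from h import *
st();dock('red',4,26);o=snap('4')
s=o['scene'][180:280,340:440];t=o['top'][170:270,160:260]
cv2.imwrite('pics/z4.png',cv2.convertScaleAbs(np.hstack([cv2.resize(s,(400,400),interpolation=2),cv2.resize(t,(400,400),interpolation=2)])[:,:,::-1],alpha=1.5))"
```

```text
t 7.07 pos [614.8 237.2  62.5] rot [ 179.89   25.05 -171.52] F [-0.3 -0.5  0.1] w 27.3
target TCP [621.4 238.7  49.2]
T now-axes [-0.5  0.5 14.9] turn [0.12 0.05 0.02] | T new-axes [-0.5  0.5 14.9] len 15.0
```

View pics/z4.png

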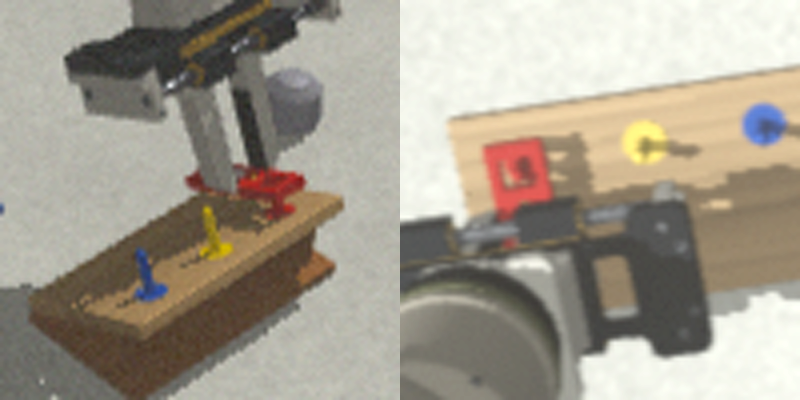

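Request:
servo_tool(
  plan=[
    {"xyz": [0, 0.5, 4], "delta_rot": [0, 0, 0], "fingers": 0},
    {"xyz": [0, 0, 4], "delta_rot": [0, 0, 0], "fingers": 0},
    {"xyz": [0, 0, 3], "delta_rot": [0, 0, 0], "fingers": 0},
    {"xyz": [0, 0, 2], "delta_rot": [0, 0, 0], "fingers": 0},
    {"xyz": [0, 0, 1.5], "delta_rot": [0, 0, 0], "fingers": 0},
    {"xyz": [0, 0, 0], "delta_rot": [0, 0, 0], "fingers": 0},
    {"xyz": [0, 0, 0], "delta_rot": [0, 0, 0], "fingers": 0},
    {"xyz": [0, 0, 0], "delta_rot": [0, 0, 0], "fingers": 0},
  ],
)

```text
t: 7.83
tool_pos: [0.6205, 0.2391, 0.051]
eef_rot: [3.139, 0.439, -2.993]
force: [0.8, 0.6, -0.6]
gripper_width: 0.0272
```

```bash
python3 -c "
from h import *
st();dock('red',4,26)"
```

```text
t 7.83 pos [620.5 239.1  51. ] rot [ 179.87   25.14 -171.48] F [ 0.8  0.6 -0.6] w 27.2
target TCP [621.4 238.7  49.2]
T now-axes [ 0.  -0.5  1.9] turn [0.15 0.14 0.05] | T new-axes [ 0.  -0.5  1.9] len 2.0
```

Request:
servo_tool(
  plan=[
    {"xyz": [0, 0, 1], "delta_rot": [0, 0, 0], "fingers": 0},
    {"xyz": [0, 0, 1], "delta_rot": [0, 0, 0], "fingers": 0},
    {"xyz": [0, 0, 0.5], "delta_rot": [0, 0, 0], "fingers": 0},
    {"xyz": [0, 0, 0], "delta_rot": [0, 0, 0], "fingers": 0},
    {"xyz": [0, 0, 0], "delta_rot": [0, 0, 0], "fingers": 0},
    {"xyz": [0, 0, 0], "delta_rot": [0, 0, 0], "fingers": 0},
    {"xyz": [0, 0, 0], "delta_rot": [0, 0, 0], "fingers": 0},
    {"xyz": [0, 0, 0], "delta_rot": [0, 0, 0], "fingers": 0},
  ],
)

```text
t: 8.5
tool_pos: [0.6213, 0.2393, 0.0496]
eef_rot: [3.139, 0.44, -2.993]
force: [-5.5, -2.4, 12.2]
gripper_width: 0.0272
```

```bash
python3 -c "
from h import *
st();dock('red',4,26);o=snap('5')
s=o['scene'][180:280,340:440];t=o['top'][170:270,160:260]
cv2.imwrite('pics/z5.png',cv2.convertScaleAbs(np.hstack([cv2.resize(s,(400,400),interpolation=2),cv2.resize(t,(400,400),interpolation=2)])[:,:,::-1],alpha=1.5))"
```

```text
t 8.5 pos [621.3 239.3  49.6] rot [ 179.86   25.18 -171.47] F [-5.5 -2.4 12.2] w 27.2
target TCP [621.4 238.7  49.2]
T now-axes [ 0.1 -0.6  0.4] turn [0.17 0.18 0.06] | T new-axes [ 0.1 -0.6  0.4] len 1.0
```

View pics/z5.png

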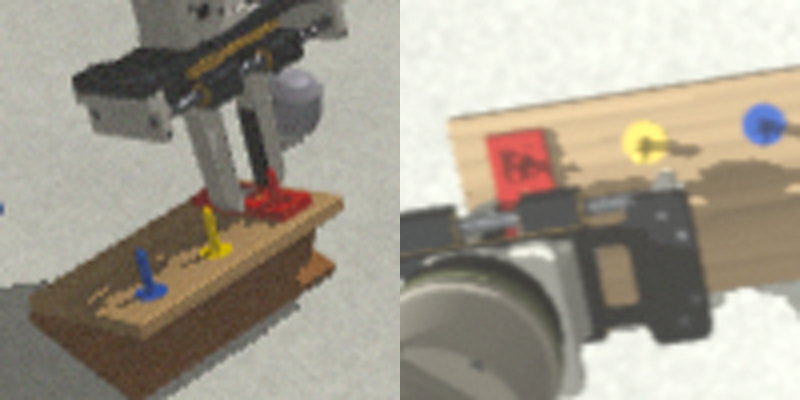

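Request:
servo_tool(
  plan=[
    {"xyz": [0, 0, 0], "delta_rot": [0, 0, 0], "fingers": 48},
    {"xyz": [0, 0, 0], "delta_rot": [0, 0, 0], "fingers": 48},
    {"xyz": [0, 0, 0], "delta_rot": [0, 0, 0], "fingers": 48},
    {"xyz": [0, 0, -5], "delta_rot": [0, 0, 0], "fingers": 48},
    {"xyz": [0, 0, -10], "delta_rot": [0, 0, 0], "fingers": 48},
    {"xyz": [0, 0, -20], "delta_rot": [0, 0, 0], "fingers": 48},
    {"xyz": [0, 0, -25], "delta_rot": [0, 0, 0], "fingers": 48},
    {"xyz": [0, 0, -25], "delta_rot": [0, 0, 0], "fingers": 48},
  ],
)

```text
t: 9.27
tool_pos: [0.5852, 0.2334, 0.1266]
eef_rot: [3.137, 0.438, -2.995]
force: [-0.9, 0.5, -0.5]
gripper_width: 0.0447
```

```bash
python3 -c "
from h import *
st();go([452.7,111.8,100],180.2);o=snap('6')
s=o['scene'][180:280,310:440];t=o['top'][180:340,160:290]
cv2.imwrite('pics/z6.png',cv2.convertScaleAbs(np.hstack([cv2.resize(s,(520,400),interpolation=2),cv2.resize(t,(280,400),interpolation=2)])[:,:,::-1],alpha=1.5))"
```

```text
t 9.27 pos [585.2 233.4 126.6] rot [ 179.76   25.11 -171.58] F [-0.9  0.5 -0.5] w 44.7
T now-axes [ 146.1 -100.8  -39.5] turn [ 2.03 25.05  8.14] | T new-axes [ 132.9 -121.2   26.6] len 182.0
```

View pics/z6.png

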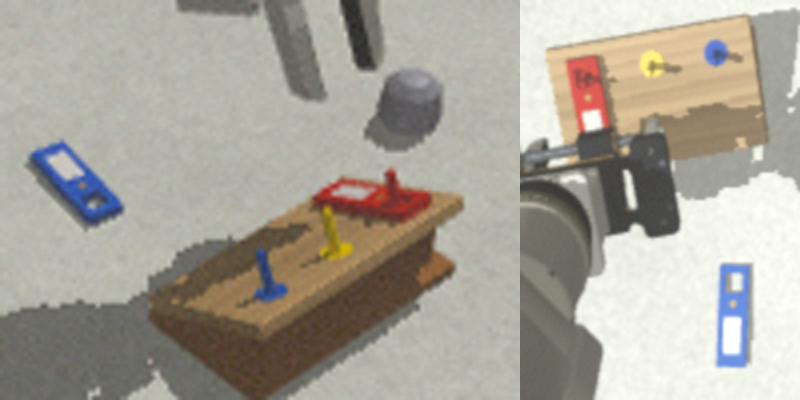

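```bash
cat >> h.py <<'E'
def tag(im,col,box):
    hsv=cv2.cvtColor(im,cv2.COLOR_RGB2HSV).astype(int);x0,y0,x1,y1=box
    m=np.zeros(im.shape[:2],np.uint8);sub=hsv[y0:y1,x0:x1];H=sub[...,0]
    k=(H>100)&(H<130) if col=="blue" else (H<10)|(H>170)
    m[y0:y1,x0:x1]=(k&(sub[...,1]>90))*255
    c,s,an=cv2.minAreaRect(cv2.findNonZero(m));w=np.array([cast("top",*q,.008) for q in cv2.boxPoints((c,s,an))])*1e3
    L=[np.linalg.norm(w[i]-w[(i+1)%4]) for i in range(4)];i=int(np.argmax(L));e=w[(i+1)%4]-w[i];e*=np.sign(e[0])
    print(col,"centre",w.mean(0).round(1),"L",np.round(L,1),"yaw",np.degrees(np.arctan2(e[1],e[0])).round(1),"px",c)
E
python3 -c "
from h import *
im=cv2.imread('pics/top_6.png')[:,:,::-1].copy();tag(im,'blue',(235,265,290,345))"
```

```text
blue centre [452.8 111.8   8. ] L [26.8 81.9 26.6 81.8] yaw 0.2 px (258.5, 306.0)
```

Request:
servo_tool(
  plan=[
    {"xyz": [0, 0, -8], "delta_rot": [0.25, 3.1, 0.8], "fingers": 55},
    {"xyz": [0, 0, 0], "delta_rot": [0.25, 3.1, 0.8], "fingers": 55},
    {"xyz": [0, 0, 0], "delta_rot": [0.25, 3.1, 0.8], "fingers": 55},
    {"xyz": [0, 0, 0], "delta_rot": [0.25, 3.1, 0.8], "fingers": 55},
    {"xyz": [0, 0, 0], "delta_rot": [0.25, 3.1, 0.8], "fingers": 55},
    {"xyz": [0, 0, 0], "delta_rot": [0.25, 3.1, 0.8], "fingers": 55},
    {"xyz": [0, 0, 0], "delta_rot": [0.25, 3.1, 0.8], "fingers": 55},
    {"xyz": [0, 0, 0], "delta_rot": [0.25, 3.1, 0.8], "fingers": 55},
  ],
)

```text
t: 10.03
tool_pos: [0.5933, 0.2293, 0.1295]
eef_rot: [-3.131, 0.149, -3.084]
force: [0.2, -0.3, -0.1]
gripper_width: 0.0512
```

```bash
python3 -c "
from h import *
print(st()['q'].round(2));go([452.7,111.8,80],178.5)"
```

```text
t 10.03 pos [593.3 229.3 129.5] rot [-179.4     8.53 -176.67] F [ 0.2 -0.3 -0.1] w 51.2
[-0.18  0.6  -0.47  1.98  0.64  0.59  0.53]
T now-axes [ 152.9 -108.9   28.3] turn [-0.24  8.55  4.77] | T new-axes [ 137.5 -121.2   49.5] len 190.0
```

Request:
servo_tool(
  plan=[
    {"xyz": [0, 0, 0], "delta_rot": [0, 2.1, 1.2], "fingers": 55},
    {"xyz": [0, 0, 0], "delta_rot": [0, 2.1, 1.2], "fingers": 55},
    {"xyz": [0, 0, 0], "delta_rot": [0, 2.1, 1.2], "fingers": 55},
    {"xyz": [0, 0, 0], "delta_rot": [0, 2.1, 1.2], "fingers": 55},
    {"xyz": [27, -24, 5], "delta_rot": [0, 0, 0], "fingers": 55},
    {"xyz": [27, -24, 5], "delta_rot": [0, 0, 0], "fingers": 55},
    {"xyz": [27, -24, 5], "delta_rot": [0, 0, 0], "fingers": 55},
    {"xyz": [27, -24, 5], "delta_rot": [0, 0, 0], "fingers": 55},
  ],
)

```text
t: 10.7
tool_pos: [0.4817, 0.1351, 0.1086]
eef_rot: [-3.137, 0.006, 3.116]
force: [0.4, -0.7, -0.6]
gripper_width: 0.0511
```

```bash
python3 -c "
from h import *
print(st()['q'].round(2));go([452.7,111.8,80],178.5)"
```

```text
t 10.7 pos [481.7 135.1 108.6] rot [-179.72    0.32  178.51] F [ 0.4 -0.7 -0.6] w 51.1
[-0.02  0.55 -0.52  2.19  0.55  0.53  0.58]
T now-axes [ 28.5 -23.9  28.5] turn [-0.28  0.32  0.01] | T new-axes [ 28.4 -24.1  28.6] len 47.0
```

Request:
servo_tool(
  plan=[
    {"xyz": [14, -12, 14], "delta_rot": [-0.3, 0.3, 0], "fingers": 55},
    {"xyz": [14, -12, 14], "delta_rot": [0, 0, 0], "fingers": 55},
    {"xyz": [0, 0, 0], "delta_rot": [0, 0, 0], "fingers": 55},
    {"xyz": [0, 0, 0], "delta_rot": [0, 0, 0], "fingers": 55},
    {"xyz": [0, 0, 0], "delta_rot": [0, 0, 0], "fingers": 55},
    {"xyz": [0, 0, 0], "delta_rot": [0, 0, 0], "fingers": 55},
    {"xyz": [0, 0, 0], "delta_rot": [0, 0, 0], "fingers": 55},
    {"xyz": [0, 0, 0], "delta_rot": [0, 0, 0], "fingers": 55},
  ],
)

```text
t: 11.37
tool_pos: [0.4554, 0.1136, 0.0811]
eef_rot: [3.141, 0.002, 3.116]
force: [0.2, 0.0, 0.4]
gripper_width: 0.0515
```

```bash
python3 -c "
from h import *
st();go([452.7,111.8,3.5],178.5);o=snap('7')
s=o['scene'][180:280,310:440];t=o['top'][180:340,160:290]
cv2.imwrite('pics/z7.png',cv2.convertScaleAbs(np.hstack([cv2.resize(s,(520,400),interpolation=2),cv2.resize(t,(280,400),interpolation=2)])[:,:,::-1],alpha=1.5))"
```

```text
t 11.37 pos [455.4 113.6  81.1] rot [1.7995e+02 9.0000e-02 1.7854e+02] F [0.2 0.  0.4] w 51.5
T now-axes [ 2.7 -1.9 77.6] turn [0.05 0.09 0.04] | T new-axes [ 2.6 -1.8 77.6] len 78.0
```

View pics/z7.png

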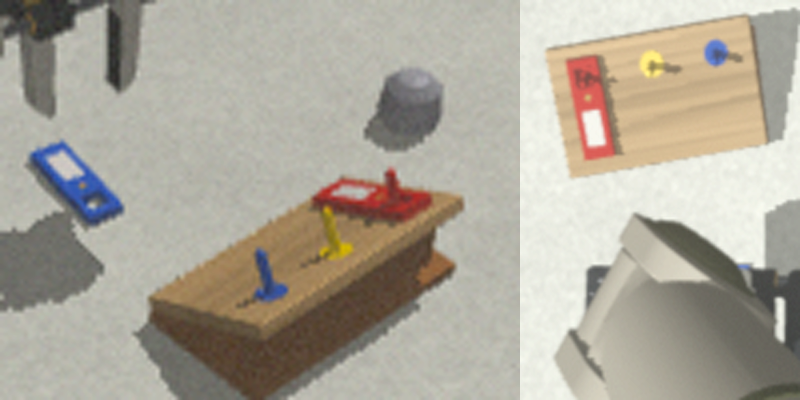

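Red hangs flat on its peg; the blue tag is unmoved (scene ~ (329,226)). Descending on it.

Request:
servo_tool(
  plan=[
    {"xyz": [2.7, -1.9, 10], "delta_rot": [0, 0, 0], "fingers": 55},
    {"xyz": [0, 0, 18], "delta_rot": [0, 0, 0], "fingers": 55},
    {"xyz": [0, 0, 18], "delta_rot": [0, 0, 0], "fingers": 55},
    {"xyz": [0, 0, 14], "delta_rot": [0, 0, 0], "fingers": 55},
    {"xyz": [0, 0, 9], "delta_rot": [0, 0, 0], "fingers": 55},
    {"xyz": [0, 0, 5], "delta_rot": [0, 0, 0], "fingers": 55},
    {"xyz": [0, 0, 3], "delta_rot": [0, 0, 0], "fingers": 55},
    {"xyz": [0, 0, 0], "delta_rot": [0, 0, 0], "fingers": 55},
  ],
)

```text
t: 12.13
tool_pos: [0.4519, 0.1114, 0.0035]
eef_rot: [3.141, 0.0, 3.116]
force: [-0.7, 0.1, -0.5]
gripper_width: 0.0511
```

Request:
servo_tool(
  plan=[
    {"xyz": [0, 0, 0], "delta_rot": [0, 0, 0], "fingers": 0},
    {"xyz": [0, 0, 0], "delta_rot": [0, 0, 0], "fingers": 0},
    {"xyz": [0, 0, 0], "delta_rot": [0, 0, 0], "fingers": 0},
    {"xyz": [0, 0, 0], "delta_rot": [0, 0, 0], "fingers": 0},
    {"xyz": [0, 0, 0], "delta_rot": [0, 0, 0], "fingers": 0},
    {"xyz": [0, 0, 0], "delta_rot": [0, 0, 0], "fingers": 0},
    {"xyz": [0, 0, 0], "delta_rot": [0, 0, 0], "fingers": 0},
    {"xyz": [0, 0, 0], "delta_rot": [0, 0, 0], "fingers": 0},
  ],
  squeeze=30,
)

```text
t: 12.8
tool_pos: [0.4522, 0.1111, 0.0042]
eef_rot: [3.141, 0.001, 3.116]
force: [-0.0, -0.1, 6.8]
gripper_width: 0.0276
```

Request:
servo_tool(
  plan=[
    {"xyz": [0, 0, -10], "delta_rot": [0, 0, 0], "fingers": 0},
    {"xyz": [0, 0, -20], "delta_rot": [0, 0, 0], "fingers": 0},
    {"xyz": [0, 0, -30], "delta_rot": [0, 0, 0], "fingers": 0},
    {"xyz": [0, 0, -30], "delta_rot": [0, 0, 0], "fingers": 0},
    {"xyz": [0, 0, -30], "delta_rot": [0, 0, 0], "fingers": 0},
    {"xyz": [0, 0, -20], "delta_rot": [0, 0, 0], "fingers": 0},
    {"xyz": [0, 0, 0], "delta_rot": [0, 0, 0], "fingers": 0},
    {"xyz": [0, 0, 0], "delta_rot": [0, 0, 0], "fingers": 0},
  ],
)

```text
t: 13.47
tool_pos: [0.4524, 0.1107, 0.1446]
eef_rot: [3.141, 0.003, 3.115]
force: [-0.6, 0.7, -0.5]
gripper_width: 0.0272
```

```bash
python3 -c "
from h import *
print(st()['q'].round(2));dock('blue',50,27)"
```

```text
t 13.47 pos [452.4 110.7 144.6] rot [1.7996e+02 1.7000e-01 1.7845e+02] F [-0.6  0.7 -0.5] w 27.2
[ 0.09  0.47 -0.61  2.23  0.5   0.58  0.65]
target TCP [618.9 117.   90.5]
T now-axes [-166.1   10.8   54.6] turn [ -2.16 -24.76  -9.85] | T new-axes [-127.3  -18.2  119. ] len 175.0
```

Request:
servo_tool(
  plan=[
    {"xyz": [-30, 0, 0], "delta_rot": [0, 0, 0], "fingers": 0},
    {"xyz": [-30, 0, 0], "delta_rot": [0, 0, 0], "fingers": 0},
    {"xyz": [0, 0, 0], "delta_rot": [-0.27, -3.1, -1.23], "fingers": 0},
    {"xyz": [0, 0, 0], "delta_rot": [-0.27, -3.1, -1.23], "fingers": 0},
    {"xyz": [0, 0, 0], "delta_rot": [-0.27, -3.1, -1.23], "fingers": 0},
    {"xyz": [0, 0, 0], "delta_rot": [-0.27, -3.1, -1.23], "fingers": 0},
    {"xyz": [0, 0, 0], "delta_rot": [-0.27, -3.1, -1.23], "fingers": 0},
    {"xyz": [0, 0, 0], "delta_rot": [-0.27, -3.1, -1.23], "fingers": 0},
  ],
)

```text
t: 14.13
tool_pos: [0.5114, 0.1084, 0.1421]
eef_rot: [3.135, 0.313, -3.045]
force: [1.4, -0.3, -1.0]
gripper_width: 0.0271
```

```bash
python3 -c "
from h import *
print(st()['q'].round(2));dock('blue',50,27.3)"
```

```text
t 14.13 pos [511.4 108.4 142.1] rot [ 179.63   17.92 -174.44] F [ 1.4 -0.3 -1. ] w 27.1
[-0.25  0.41 -0.16  2.36  1.11  0.16  0.21]
target TCP [618.7 117.   90.4]
T now-axes [-86.4  -2.3  82.3] turn [-0.69 -7.07 -2.72] | T new-axes [-75.4  -7.2  92.2] len 119.0
```

Request:
servo_tool(
  plan=[
    {"xyz": [-18, 0, 10], "delta_rot": [0, 0, 0], "fingers": 0},
    {"xyz": [-18, 0, 10], "delta_rot": [0, 0, 0], "fingers": 0},
    {"xyz": [-18, 0, 10], "delta_rot": [0, 0, 0], "fingers": 0},
    {"xyz": [0, 0, 0], "delta_rot": [-0.14, -1.4, -0.55], "fingers": 0},
    {"xyz": [0, 0, 0], "delta_rot": [-0.14, -1.4, -0.55], "fingers": 0},
    {"xyz": [0, 0, 0], "delta_rot": [-0.14, -1.4, -0.55], "fingers": 0},
    {"xyz": [0, 0, 0], "delta_rot": [-0.14, -1.4, -0.55], "fingers": 0},
    {"xyz": [0, 0, 0], "delta_rot": [-0.14, -1.4, -0.55], "fingers": 0},
  ],
)

```text
t: 14.8
tool_pos: [0.5729, 0.1144, 0.1298]
eef_rot: [-3.137, 0.411, -3.001]
force: [0.1, -0.8, -0.9]
gripper_width: 0.0273
```

```bash
python3 -c "
from h import *
print(st()['q'].round(2));dock('blue',50,27.3)"
```

```text
t 14.8 pos [572.9 114.4 129.8] rot [-179.74   23.55 -171.92] F [ 0.1 -0.8 -0.9] w 27.3
[-0.18  0.48 -0.23  2.31  1.83  0.2  -0.44]
target TCP [618.7 117.   90.4]
T now-axes [-26.1  -3.6  54.4] turn [-0.41 -1.45 -0.34] | T new-axes [-24.7  -4.2  55. ] len 60.0
```

Request:
servo_tool(
  plan=[
    {"xyz": [0, 0, 0], "delta_rot": [-0.2, -0.7, -0.2], "fingers": 0},
    {"xyz": [0, 0, 0], "delta_rot": [-0.2, -0.7, -0.2], "fingers": 0},
    {"xyz": [-6, -1, 13], "delta_rot": [0, 0, 0], "fingers": 0},
    {"xyz": [-6, -1, 13], "delta_rot": [0, 0, 0], "fingers": 0},
    {"xyz": [-6, -1, 13], "delta_rot": [0, 0, 0], "fingers": 0},
    {"xyz": [-6, -1, 13], "delta_rot": [0, 0, 0], "fingers": 0},
    {"xyz": [0, 0, 0], "delta_rot": [0, 0, 0], "fingers": 0},
    {"xyz": [0, 0, 0], "delta_rot": [0, 0, 0], "fingers": 0},
  ],
)

```text
t: 15.47
tool_pos: [0.6165, 0.1157, 0.0926]
eef_rot: [3.141, 0.434, -2.996]
force: [0.0, -0.4, -0.0]
gripper_width: 0.0271
```

```bash
python3 -c "
from h import *
print(st()['q'].round(2));dock('blue',50,27.3);o=snap('8')
e=FOOT['blue']+N*50;print('eye exp',proj('scene',e/1e3),proj('top',e/1e3))
s=o['scene'][190:290,330:430];t=o['top'][160:260,200:300]
cv2.imwrite('pics/z8.png',cv2.convertScaleAbs(np.hstack([cv2.resize(s,(400,400),interpolation=2),cv2.resize(t,(400,400),interpolation=2)])[:,:,::-1],alpha=1.5))"
```

```text
t 15.47 pos [616.5 115.7  92.6] rot [ 179.99   24.86 -171.64] F [ 0.  -0.4 -0. ] w 27.1
[-0.06  0.6  -0.35  2.26  1.99  0.3  -0.55]
target TCP [618.7 117.   90.4]
T now-axes [-1.1  1.   3. ] turn [-0.03 -0.14 -0.09] | T new-axes [-1.1  1.   3. ] len 3.0
eye exp [372.63378005 235.59286457] [249.27861392 207.54391456]
```

View pics/z8.png

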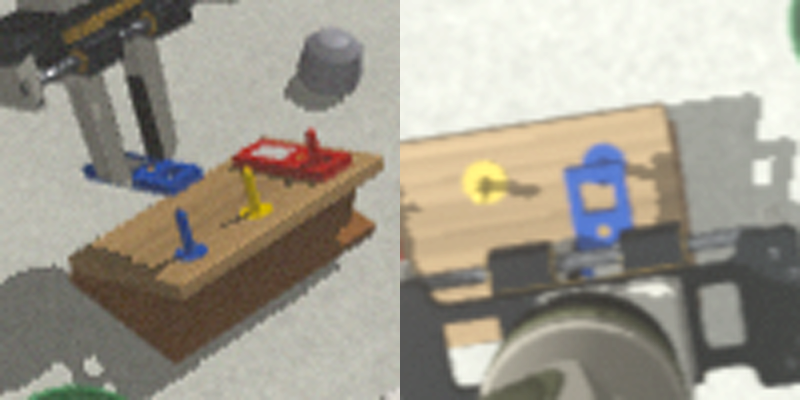

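Request:
servo_tool(
  plan=[
    {"xyz": [-1.4, 0.8, 3], "delta_rot": [0, 0, 0], "fingers": 0},
    {"xyz": [0, 0, 0], "delta_rot": [0, 0, 0], "fingers": 0},
    {"xyz": [0, 0, 6], "delta_rot": [0, 0, 0], "fingers": 0},
    {"xyz": [0, 0, 6], "delta_rot": [0, 0, 0], "fingers": 0},
    {"xyz": [0, 0, 6], "delta_rot": [0, 0, 0], "fingers": 0},
    {"xyz": [0, 0, 6], "delta_rot": [0, 0, 0], "fingers": 0},
    {"xyz": [0, 0, 6], "delta_rot": [0, 0, 0], "fingers": 0},
    {"xyz": [0, 0, 0], "delta_rot": [0, 0, 0], "fingers": 0},
  ],
)

```text
t: 16.23
tool_pos: [0.633, 0.1184, 0.0638]
eef_rot: [3.141, 0.437, -2.997]
force: [0.6, 0.1, 0.1]
gripper_width: 0.0273
```

```bash
python3 -c "
from h import *
print(st()['q'].round(2));dock('blue',4,27.3);o=snap('9')
s=o['scene'][190:290,330:430];t=o['top'][160:260,200:300]
cv2.imwrite('pics/z9.png',cv2.convertScaleAbs(np.hstack([cv2.resize(s,(400,400),interpolation=2),cv2.resize(t,(400,400),interpolation=2)])[:,:,::-1],alpha=1.5))"
```

```text
t 16.23 pos [633.  118.4  63.8] rot [ 179.99   25.02 -171.7 ] F [0.6 0.1 0.1] w 27.3
[-0.03  0.67 -0.4   2.23  2.06  0.35 -0.6 ]
target TCP [637.9 119.9  48.7]
T now-axes [ 1.8  0.7 15.8] turn [-0.06  0.02 -0.14] | T new-axes [ 1.8  0.7 15.8] len 16.0
```

View pics/z9.png

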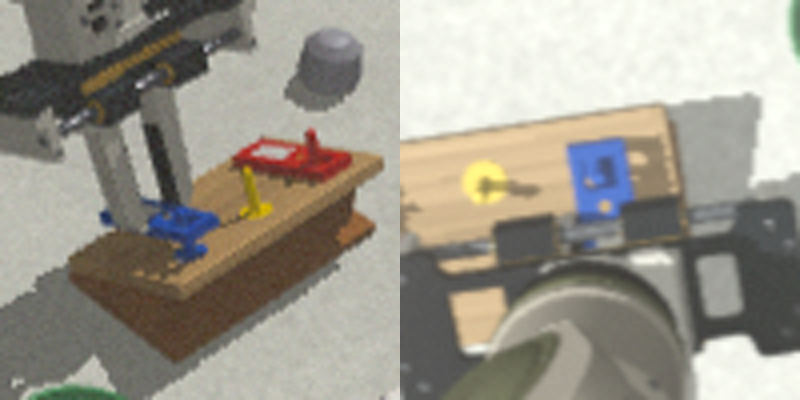

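Request:
servo_tool(
  plan=[
    {"xyz": [1, 0.5, 4], "delta_rot": [0, 0, 0], "fingers": 0},
    {"xyz": [0, 0, 4], "delta_rot": [0, 0, 0], "fingers": 0},
    {"xyz": [0, 0, 3], "delta_rot": [0, 0, 0], "fingers": 0},
    {"xyz": [0, 0, 2], "delta_rot": [0, 0, 0], "fingers": 0},
    {"xyz": [0, 0, 2], "delta_rot": [0, 0, 0], "fingers": 0},
    {"xyz": [0, 0, 1], "delta_rot": [0, 0, 0], "fingers": 0},
    {"xyz": [0, 0, 0], "delta_rot": [0, 0, 0], "fingers": 0},
    {"xyz": [0, 0, 0], "delta_rot": [0, 0, 0], "fingers": 0},
  ],
)

```text
t: 17.0
tool_pos: [0.6386, 0.12, 0.0504]
eef_rot: [-3.141, 0.438, -2.996]
force: [-0.1, 0.6, -0.0]
gripper_width: 0.0275
```

```bash
python3 -c "
from h import *
st();dock('blue',4,27.3)"
```

```text
t 17.0 pos [638.6 120.   50.4] rot [-179.99   25.09 -171.66] F [-0.1  0.6 -0. ] w 27.5
target TCP [637.9 119.9  48.7]
T now-axes [ 1.4 -0.   1.2] turn [-0.06  0.09 -0.11] | T new-axes [ 1.4 -0.   1.2] len 2.0
```

Request:
servo_tool(
  plan=[
    {"xyz": [0.7, 0, 1], "delta_rot": [0, 0, 0], "fingers": 0},
    {"xyz": [0, 0, 1], "delta_rot": [0, 0, 0], "fingers": 0},
    {"xyz": [0, 0, 0.5], "delta_rot": [0, 0, 0], "fingers": 0},
    {"xyz": [0, 0, 0], "delta_rot": [0, 0, 0], "fingers": 0},
    {"xyz": [0, 0, 0], "delta_rot": [0, 0, 0], "fingers": 0},
    {"xyz": [0, 0, 0], "delta_rot": [0, 0, 0], "fingers": 0},
    {"xyz": [0, 0, 0], "delta_rot": [0, 0, 0], "fingers": 0},
    {"xyz": [0, 0, 0], "delta_rot": [0, 0, 0], "fingers": 0},
  ],
)

```text
t: 17.67
tool_pos: [0.6386, 0.1201, 0.0491]
eef_rot: [-3.141, 0.439, -2.995]
force: [-8.9, -2.6, 17.1]
gripper_width: 0.0272
```

```bash
python3 -c "
from h import *
st();dock('blue',4,27.3)"
```

```text
t 17.67 pos [638.6 120.1  49.1] rot [-179.97   25.17 -171.62] F [-8.9 -2.6 17.1] w 27.2
target TCP [637.9 119.9  48.7]
T now-axes [ 0.8 -0.1  0.1] turn [-0.06  0.17 -0.07] | T new-axes [ 0.8 -0.1  0.1] len 1.0
```

On the board (19 N normal). Release and back off.

Request:
servo_tool(
  plan=[
    {"xyz": [0, 0, 0], "delta_rot": [0, 0, 0], "fingers": 48},
    {"xyz": [0, 0, 0], "delta_rot": [0, 0, 0], "fingers": 48},
    {"xyz": [0, 0, 0], "delta_rot": [0, 0, 0], "fingers": 48},
    {"xyz": [0, 0, -5], "delta_rot": [0, 0, 0], "fingers": 48},
    {"xyz": [0, 0, -10], "delta_rot": [0, 0, 0], "fingers": 48},
    {"xyz": [0, 0, -20], "delta_rot": [0, 0, 0], "fingers": 48},
    {"xyz": [0, 0, -30], "delta_rot": [0, 0, 0], "fingers": 48},
    {"xyz": [0, 0, -30], "delta_rot": [0, 0, 0], "fingers": 48},
  ],
)

```text
t: 18.33
tool_pos: [0.5982, 0.1141, 0.1345]
eef_rot: [3.14, 0.437, -2.998]
force: [-0.5, -1.0, -0.9]
gripper_width: 0.0445
```

```bash
cat >> h.py <<'E'
CO=np.array([584.5,-217.8,0]);CY=np.radians(-1.1)
def con(x,y,z): return CO+[x*np.cos(CY)-y*np.sin(CY),x*np.sin(CY)+y*np.cos(CY),z]
E
python3 -c "
from h import *
print(st()['q'].round(2));o=snap('10')
print(con(-46,48,180));go(con(-46,48,180),88.9)
s=o['scene'][190:290,330:430];t=o['top'][160:260,160:260]
cv2.imwrite('pics/z10.png',cv2.convertScaleAbs(np.hstack([cv2.resize(s,(400,400),interpolation=2),cv2.resize(t,(400,400),interpolation=2)])[:,:,::-1],alpha=1.5))"
```

```text
t 18.33 pos [598.2 114.1 134.5] rot [ 179.88   25.04 -171.76] F [-0.5 -1.  -0.9] w 44.5
[-0.15  0.5  -0.23  2.28  1.85  0.2  -0.43]
[ 539.42995448 -168.92576347  180.        ]
T now-axes [  72.4 -272.   -80.5] turn [22.01 18.62 97.66] | T new-axes [-284.8  -53.8  -41.6] len 293.0
```

View pics/z10.png

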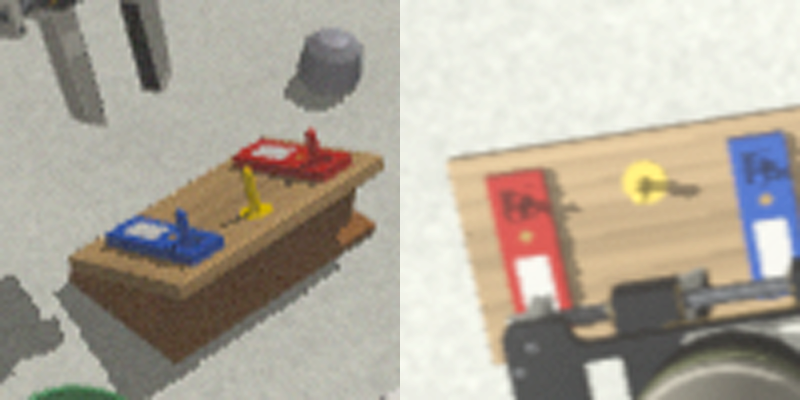

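Request:
servo_tool(
  plan=[
    {"xyz": [0, 0, -30], "delta_rot": [0, 0, 0], "fingers": 40},
    {"xyz": [0, 0, -20], "delta_rot": [0, 0, 0], "fingers": 40},
    {"xyz": [0, 0, 0], "delta_rot": [0, 4.2, 0], "fingers": 40},
    {"xyz": [0, 0, 0], "delta_rot": [0, 4.2, 0], "fingers": 40},
    {"xyz": [0, 0, 0], "delta_rot": [0, 4.2, 0], "fingers": 40},
    {"xyz": [0, 0, 0], "delta_rot": [0, 4.2, 0], "fingers": 40},
    {"xyz": [0, 0, 0], "delta_rot": [0, 4.2, 0], "fingers": 40},
    {"xyz": [0, 0, 0], "delta_rot": [0, 4.2, 0], "fingers": 40},
  ],
)

```text
t: 19.1
tool_pos: [0.5913, 0.1049, 0.1677]
eef_rot: [-3.119, 0.131, -3.004]
force: [-0.0, -0.4, 0.1]
gripper_width: 0.0373
```

```bash
python3 -c "
from h import *
print(st()['q'].round(2));go(con(-46,48,180),88.9)"
```

```text
t 19.1 pos [591.3 104.9 167.7] rot [-178.69    7.5  -172.14] F [-0.  -0.4  0.1] w 37.3
[ 0.12  0.53 -0.6   2.01  0.6   0.64  0.84]
T now-axes [  86.5 -264.6  -17.8] turn [ 5.51  6.66 98.72] | T new-axes [-274.7  -46.6  -12.3] len 279.0
```

Request:
servo_tool(
  plan=[
    {"xyz": [0, 0, -2], "delta_rot": [0, 7, 0], "fingers": 40},
    {"xyz": [0, 0, -2], "delta_rot": [0, 0, 6.5], "fingers": 40},
    {"xyz": [0, 0, -2], "delta_rot": [0, 0, 6.5], "fingers": 40},
    {"xyz": [0, 0, -2], "delta_rot": [0, 0, 6.5], "fingers": 40},
    {"xyz": [0, 0, -2], "delta_rot": [0, 0, 6.5], "fingers": 40},
    {"xyz": [0, 0, -2], "delta_rot": [0, 0, 6.5], "fingers": 40},
    {"xyz": [0, 0, 0], "delta_rot": [0, 0, 6.5], "fingers": 40},
    {"xyz": [0, 0, 0], "delta_rot": [0, 0, 6.5], "fingers": 40},
  ],
)

```text
t: 19.77
tool_pos: [0.5914, 0.1049, 0.1789]
eef_rot: [-3.133, 0.027, 2.476]
force: [0.4, -0.6, -0.5]
gripper_width: 0.0374
```

Request:
servo_tool(
  plan=[
    {"xyz": [0, 0, 0], "delta_rot": [0, 0, 6.5], "fingers": 40},
    {"xyz": [0, 0, 0], "delta_rot": [0, 0, 6.5], "fingers": 40},
    {"xyz": [0, 0, 0], "delta_rot": [0, 0, 6.5], "fingers": 40},
    {"xyz": [0, 0, 0], "delta_rot": [0, 0, 6.5], "fingers": 40},
    {"xyz": [0, 0, 0], "delta_rot": [0, 0, 6.5], "fingers": 40},
    {"xyz": [0, 0, 0], "delta_rot": [0, 0, 6.5], "fingers": 40},
    {"xyz": [0, 0, 0], "delta_rot": [0, 0, 6.5], "fingers": 40},
    {"xyz": [0, 0, 0], "delta_rot": [0, 0, 0], "fingers": 40},
  ],
)

```text
t: 20.43
tool_pos: [0.5913, 0.1051, 0.1788]
eef_rot: [3.128, 0.025, 1.683]
force: [-0.4, -0.2, 1.0]
gripper_width: 0.0375
```

```bash
python3 -c "
from h import *
print(st()['q'].round(2));go(con(-46,48,130),88.9)"
```

```text
t 20.43 pos [591.3 105.1 178.8] rot [179.25   1.42  96.4 ] F [-0.4 -0.2  1. ] w 37.5
[-0.14  0.5  -0.21  1.93  0.19  0.72 -0.36]
T now-axes [-265.2  -82.8   54.4] turn [0.84 1.37 7.51] | T new-axes [-275.   -46.6   48.8] len 283.0
```

Request:
servo_tool(
  plan=[
    {"xyz": [0, 0, 0], "delta_rot": [0.4, 0.7, 3.75], "fingers": 40},
    {"xyz": [0, 0, 0], "delta_rot": [0.4, 0.7, 3.75], "fingers": 40},
    {"xyz": [-38, -6.5, 5], "delta_rot": [0, 0, 0], "fingers": 40},
    {"xyz": [-38, -6.5, 5], "delta_rot": [0, 0, 0], "fingers": 40},
    {"xyz": [-38, -6.5, 5], "delta_rot": [0, 0, 0], "fingers": 40},
    {"xyz": [-38, -6.5, 5], "delta_rot": [0, 0, 0], "fingers": 40},
    {"xyz": [-38, -6.5, 5], "delta_rot": [0, 0, 0], "fingers": 40},
    {"xyz": [-38, -6.5, 5], "delta_rot": [0, 0, 0], "fingers": 40},
  ],
)

```text
t: 21.1
tool_pos: [0.5486, -0.124, 0.1485]
eef_rot: [3.141, -0.001, 1.561]
force: [0.5, -0.6, 0.3]
gripper_width: 0.0373
```

```bash
python3 -c "
from h import *
print(st()['q'].round(2));go(con(-46,48,100),88.9)"
```

```text
t 21.1 pos [ 548.6 -124.   148.5] rot [ 1.7996e+02 -5.0000e-02  8.9450e+01] F [ 0.5 -0.6  0.3] w 37.3
[ 0.26  0.5  -0.2   2.03  0.16  0.62 -0.05]
T now-axes [-45.   -8.8  48.4] turn [ 0.04 -0.05  0.55] | T new-axes [-45.1  -8.3  48.5] len 67.0
```

Request:
servo_tool(
  plan=[
    {"xyz": [-15, -2.8, 12], "delta_rot": [0, 0, 0.5], "fingers": 32},
    {"xyz": [-15, -2.8, 12], "delta_rot": [0, 0, 0], "fingers": 32},
    {"xyz": [-15, -2.8, 12], "delta_rot": [0, 0, 0], "fingers": 32},
    {"xyz": [0, 0, 0], "delta_rot": [0, 0, 0], "fingers": 32},
    {"xyz": [0, 0, 0], "delta_rot": [0, 0, 0], "fingers": 32},
    {"xyz": [0, 0, 0], "delta_rot": [0, 0, 0], "fingers": 32},
    {"xyz": [0, 0, 0], "delta_rot": [0, 0, 0], "fingers": 32},
    {"xyz": [0, 0, 0], "delta_rot": [0, 0, 0], "fingers": 32},
  ],
)

```text
t: 21.77
tool_pos: [0.5408, -0.1659, 0.1132]
eef_rot: [3.14, -0.001, 1.55]
force: [0.3, -0.3, -0.3]
gripper_width: 0.0297
```

```bash
python3 -c "
from h import *
print(st()['q'].round(2));go(con(-46,48,43.5),88.9);o=snap('11')
p=status.read_state()['tool_pos'];print('tcp px',proj('scene',p),proj('top',p))
s=o['scene'][240:340,180:310];t=o['top'][180:290,355:485]
cv2.imwrite('pics/z11.png',cv2.convertScaleAbs(np.vstack([cv2.resize(s,(390,300),interpolation=2),cv2.resize(t,(390,300),interpolation=2)])[:,:,::-1],alpha=1.5))"
```

```text
t 21.77 pos [ 540.8 -165.9  113.2] rot [ 1.7989e+02 -6.0000e-02  8.8810e+01] F [ 0.3 -0.3 -0.3] w 29.7
[ 0.32  0.56 -0.18  2.05  0.18  0.54 -0.01]
T now-axes [-3.1 -1.5 69.7] turn [ 0.11 -0.06 -0.09] | T new-axes [-3.  -1.3 69.7] len 70.0
tcp px [250.02414243 250.59576714] [399.82398406 259.50710448]
```

View pics/z11.png

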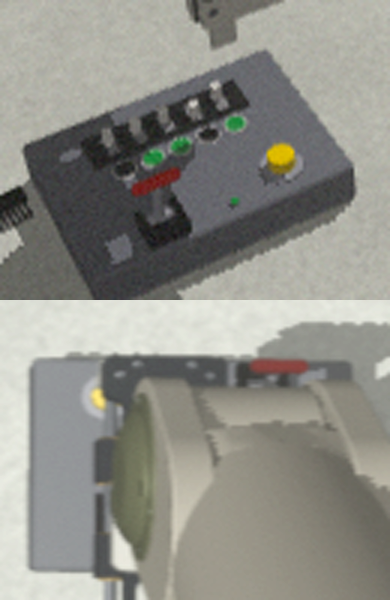

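Request:
servo_tool(
  plan=[
    {"xyz": [-3, -1.3, 15], "delta_rot": [0, 0, 0], "fingers": 32},
    {"xyz": [0, 0, 15], "delta_rot": [0, 0, 0], "fingers": 32},
    {"xyz": [0, 0, 15], "delta_rot": [0, 0, 0], "fingers": 32},
    {"xyz": [0, 0, 10], "delta_rot": [0, 0, 0], "fingers": 32},
    {"xyz": [0, 0, 6], "delta_rot": [0, 0, 0], "fingers": 32},
    {"xyz": [0, 0, 4], "delta_rot": [0, 0, 0], "fingers": 32},
    {"xyz": [0, 0, 3], "delta_rot": [0, 0, 0], "fingers": 32},
    {"xyz": [0, 0, 0], "delta_rot": [0, 0, 0], "fingers": 32},
  ],
)

```text
t: 22.53
tool_pos: [0.5389, -0.1701, 0.0445]
eef_rot: [3.141, -0.001, 1.548]
force: [0.4, 1.0, -0.3]
gripper_width: 0.0298
```

```bash
python3 -c "
from h import *
st();go(con(-46,48,44),88.9);o=snap('12')
s=o['scene'][240:320,210:300]
cv2.imwrite('pics/z12.png',cv2.convertScaleAbs(cv2.resize(s,(675,600),interpolation=2)[:,:,::-1],alpha=1.8))"
```

```text
t 22.53 pos [ 538.9 -170.1   44.5] rot [ 1.7995e+02 -5.0000e-02  8.8690e+01] F [ 0.4  1.  -0.3] w 29.8
T now-axes [1.2 0.5 0.5] turn [ 0.05 -0.05 -0.21] | T new-axes [1.2 0.6 0.5] len 1.0
```

View pics/z12.png

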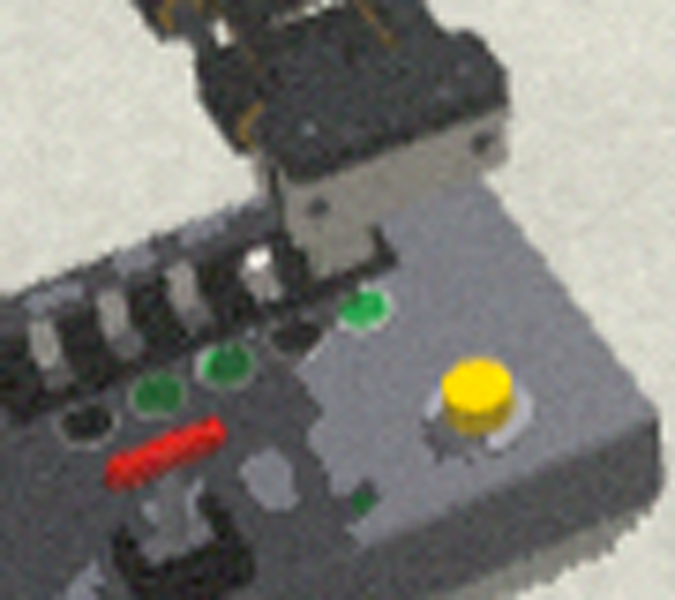

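Request:
servo_tool(
  plan=[
    {"xyz": [0, 0, 0], "delta_rot": [0, 0, 0], "fingers": 0},
    {"xyz": [0, 0, 0], "delta_rot": [0, 0, 0], "fingers": 0},
    {"xyz": [0, 0, 0], "delta_rot": [0, 0, 0], "fingers": 0},
    {"xyz": [0, 0, 0], "delta_rot": [0, 0, 0], "fingers": 0},
    {"xyz": [0, 0, 0], "delta_rot": [0, 0, 0], "fingers": 0},
    {"xyz": [0, 0, 0], "delta_rot": [0, 0, 0], "fingers": 0},
    {"xyz": [0, 0, 0], "delta_rot": [0, 0, 0], "fingers": 0},
    {"xyz": [0, 0, 0], "delta_rot": [0, 0, 0], "fingers": 0},
  ],
  squeeze=10,
)

```text
t: 23.3
tool_pos: [0.5398, -0.1703, 0.045]
eef_rot: [3.139, -0.001, 1.548]
force: [3.3, -1.0, 1.0]
gripper_width: 0.0076
```

```bash
python3 -c "
from h import *
st();go(con(-34,48,44),88.9)"
```

```text
t 23.3 pos [ 539.8 -170.3   45. ] rot [ 1.7983e+02 -4.0000e-02  8.8680e+01] F [ 3.3 -1.   1. ] w 7.6
T now-axes [ 1.4 11.6  1. ] turn [ 0.17 -0.04 -0.22] | T new-axes [ 1.3 11.6  1. ] len 12.0
```

Request:
servo_tool(
  plan=[
    {"xyz": [0, 2, 0], "delta_rot": [0, 0, 0], "fingers": 0},
    {"xyz": [0, 2, 0], "delta_rot": [0, 0, 0], "fingers": 0},
    {"xyz": [0, 2, 0], "delta_rot": [0, 0, 0], "fingers": 0},
    {"xyz": [0, 2, 0], "delta_rot": [0, 0, 0], "fingers": 0},
    {"xyz": [0, 2, 0], "delta_rot": [0, 0, 0], "fingers": 0},
    {"xyz": [0, 2, 0], "delta_rot": [0, 0, 0], "fingers": 0},
    {"xyz": [0, 1, 0], "delta_rot": [0, 0, 0], "fingers": 0},
    {"xyz": [0, 0, 0], "delta_rot": [0, 0, 0], "fingers": 0},
  ],
)

```text
t: 23.97
tool_pos: [0.551, -0.1705, 0.0449]
eef_rot: [-3.141, -0.001, 1.548]
force: [-1.2, -0.6, 6.8]
gripper_width: 0.0076
```

```bash
python3 -c "
from h import *
st();go(con(-34,48,44),88.9)"
```

```text
t 23.97 pos [ 551.  -170.5   44.9] rot [-1.7996e+02 -4.0000e-02  8.8670e+01] F [-1.2 -0.6  6.8] w 7.6
T now-axes [1.3 0.4 0.9] turn [-0.04 -0.04 -0.23] | T new-axes [1.3 0.4 0.9] len 2.0
```

Request:
servo_tool(
  plan=[
    {"xyz": [0, 0.5, 0], "delta_rot": [0, 0, 0], "fingers": 0},
    {"xyz": [0, 0.5, 0], "delta_rot": [0, 0, 0], "fingers": 0},
    {"xyz": [0, 0.5, 0], "delta_rot": [0, 0, 0], "fingers": 0},
    {"xyz": [0, 0.5, 0], "delta_rot": [0, 0, 0], "fingers": 0},
    {"xyz": [0, 0.5, 0], "delta_rot": [0, 0, 0], "fingers": 0},
    {"xyz": [0, 0, 0], "delta_rot": [0, 0, 0], "fingers": 0},
    {"xyz": [0, 0, 0], "delta_rot": [0, 0, 0], "fingers": 0},
    {"xyz": [0, 0, 0], "delta_rot": [0, 0, 0], "fingers": 0},
  ],
)

```text
t: 24.63
tool_pos: [0.5519, -0.1705, 0.0449]
eef_rot: [-3.138, -0.001, 1.547]
force: [-4.3, 0.2, 11.3]
gripper_width: 0.0079
```

```bash
python3 -c "
from h import *
st();go(con(-34,48,44),88.9)"
```

```text
t 24.63 pos [ 551.9 -170.5   44.9] rot [-1.7981e+02 -4.0000e-02  8.8660e+01] F [-4.3  0.2 11.3] w 7.9
T now-axes [ 1.3 -0.5  0.9] turn [-0.19 -0.04 -0.24] | T new-axes [ 1.3 -0.5  0.9] len 2.0
```

Request:
servo_tool(
  plan=[
    {"xyz": [0, -1.2, 0], "delta_rot": [0, 0, 0], "fingers": 32},
    {"xyz": [0, 0, 0], "delta_rot": [0, 0, 0], "fingers": 32},
    {"xyz": [0, 0, 0], "delta_rot": [0, 0, 0], "fingers": 32},
    {"xyz": [0, 0, 0], "delta_rot": [0, 0, 0], "fingers": 32},
    {"xyz": [0, 0, -10], "delta_rot": [0, 0, 0], "fingers": 32},
    {"xyz": [0, 0, -15], "delta_rot": [0, 0, 0], "fingers": 32},
    {"xyz": [-10, 0, 0], "delta_rot": [0, 0, 0], "fingers": 32},
    {"xyz": [-12, 0, 0], "delta_rot": [0, 0, 0], "fingers": 32},
  ],
)

```text
t: 25.3
tool_pos: [0.5533, -0.1926, 0.0706]
eef_rot: [3.139, -0.001, 1.549]
force: [0.5, -0.5, -0.7]
gripper_width: 0.0297
```

```bash
python3 -c "
from h import *
st();go(con(-34,24,44.5),88.9);o=snap('13')
s=o['scene'][240:320,210:300]
cv2.imwrite('pics/z13.png',cv2.convertScaleAbs(cv2.resize(s,(675,600),interpolation=2)[:,:,::-1],alpha=1.8))"
```

```text
t 25.3 pos [ 553.3 -192.6   70.6] rot [ 1.7985e+02 -4.0000e-02  8.8770e+01] F [ 0.5 -0.5 -0.7] w 29.7
T now-axes [-0.6 -2.4 26.1] turn [ 0.15 -0.04 -0.13] | T new-axes [-0.6 -2.3 26.1] len 26.0
```

View pics/z13.png

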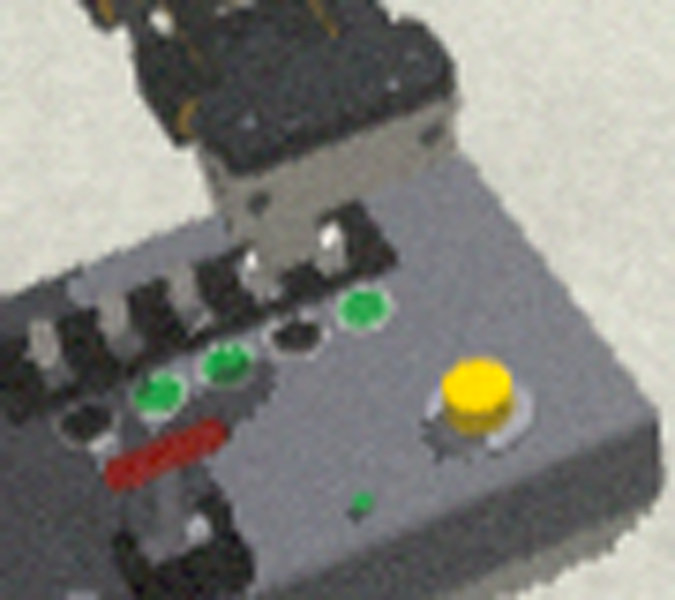

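Request:
servo_tool(
  plan=[
    {"xyz": [-0.6, -2, 5], "delta_rot": [0, 0, 0], "fingers": 32},
    {"xyz": [0, 0, 8], "delta_rot": [0, 0, 0], "fingers": 32},
    {"xyz": [0, 0, 8], "delta_rot": [0, 0, 0], "fingers": 32},
    {"xyz": [0, 0, 5], "delta_rot": [0, 0, 0], "fingers": 32},
    {"xyz": [0, 0, 0], "delta_rot": [0, 0, 0], "fingers": 0},
    {"xyz": [0, 0, 0], "delta_rot": [0, 0, 0], "fingers": 0},
    {"xyz": [0, 0, 0], "delta_rot": [0, 0, 0], "fingers": 0},
    {"xyz": [0, 0, 0], "delta_rot": [0, 0, 0], "fingers": 0},
  ],
)

```text
t: 26.07
tool_pos: [0.5505, -0.1929, 0.0437]
eef_rot: [3.141, -0.001, 1.548]
force: [-0.5, 1.0, -2.5]
gripper_width: 0.0077
```

```bash
python3 -c "
from h import *
st();go(con(-46,24,44.5),88.9)"
```

```text
t 26.07 pos [ 550.5 -192.9   43.7] rot [ 1.7996e+02 -5.0000e-02  8.8690e+01] F [-0.5  1.  -2.5] w 7.7
T now-axes [ -0.3 -11.5  -0.8] turn [ 0.04 -0.05 -0.21] | T new-axes [ -0.3 -11.5  -0.8] len 12.0
```

Request:
servo_tool(
  plan=[
    {"xyz": [0, -2.5, 0], "delta_rot": [0, 0, 0], "fingers": 0},
    {"xyz": [0, -2.5, 0], "delta_rot": [0, 0, 0], "fingers": 0},
    {"xyz": [0, -2.5, 0], "delta_rot": [0, 0, 0], "fingers": 0},
    {"xyz": [0, -2.5, 0], "delta_rot": [0, 0, 0], "fingers": 0},
    {"xyz": [0, -2.5, 0], "delta_rot": [0, 0, 0], "fingers": 0},
    {"xyz": [0, -1, 0], "delta_rot": [0, 0, 0], "fingers": 0},
    {"xyz": [0, -1, 0], "delta_rot": [0, 0, 0], "fingers": 0},
    {"xyz": [0, 0, 0], "delta_rot": [0, 0, 0], "fingers": 0},
  ],
)

```text
t: 26.73
tool_pos: [0.5394, -0.1927, 0.0439]
eef_rot: [3.134, -0.001, 1.548]
force: [10.2, 0.0, -11.1]
gripper_width: 0.0076
```

```bash
python3 -c "
from h import *
st();go(con(-46,24,44.5),88.9)"
```

```text
t 26.73 pos [ 539.4 -192.7   43.9] rot [ 1.7958e+02 -5.0000e-02  8.8720e+01] F [ 10.2   0.  -11.1] w 7.6
T now-axes [-0.2 -0.4 -0.6] turn [ 0.42 -0.05 -0.18] | T new-axes [-0.2 -0.4 -0.6] len 1.0
```

Request:
servo_tool(
  plan=[
    {"xyz": [0, 2, 0], "delta_rot": [0, 0, 0], "fingers": 32},
    {"xyz": [0, 0, 0], "delta_rot": [0, 0, 0], "fingers": 32},
    {"xyz": [0, 0, 0], "delta_rot": [0, 0, 0], "fingers": 32},
    {"xyz": [0, 0, 0], "delta_rot": [0, 0, 0], "fingers": 32},
    {"xyz": [0, 0, -10], "delta_rot": [0, 0, 0], "fingers": 32},
    {"xyz": [0, 0, -15], "delta_rot": [0, 0, 0], "fingers": 32},
    {"xyz": [-12, 0, 0], "delta_rot": [0, 0, 0], "fingers": 32},
    {"xyz": [-12, 0, 0], "delta_rot": [0, 0, 0], "fingers": 32},
  ],
)

```text
t: 27.4
tool_pos: [0.538, -0.2174, 0.0697]
eef_rot: [3.139, -0.0, 1.549]
force: [-0.2, -0.5, 0.0]
gripper_width: 0.0301
```

```bash
python3 -c "
from h import *
st();go(con(-46,0,44.5),88.9);o=snap('14')
s=o['scene'][240:320,210:300]
cv2.imwrite('pics/z14.png',cv2.convertScaleAbs(cv2.resize(s,(675,600),interpolation=2)[:,:,::-1],alpha=1.8))"
```

```text
t 27.4 pos [ 538.  -217.4   69.7] rot [ 1.7985e+02 -1.0000e-02  8.8750e+01] F [-0.2 -0.5  0. ] w 30.1
T now-axes [ 0.5  0.4 25.2] turn [ 0.15 -0.01 -0.15] | T new-axes [ 0.5  0.5 25.2] len 25.0
```

View pics/z14.png

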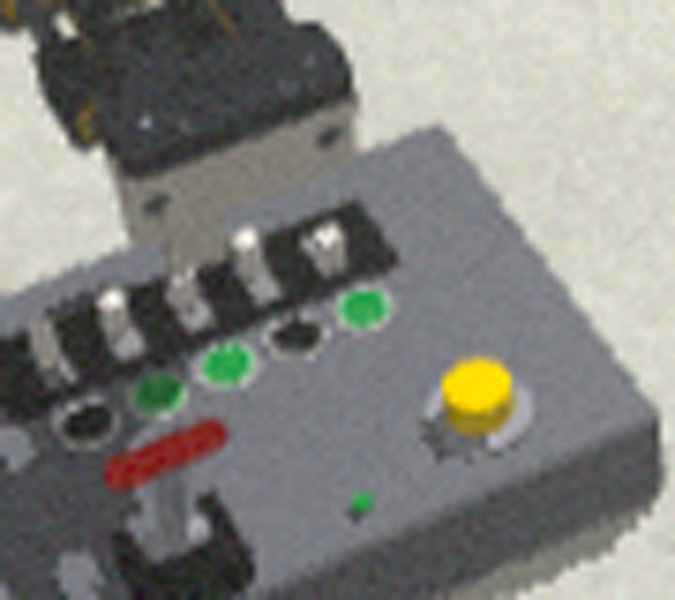

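sw4 is off, sw5 on. Now sw3.

Request:
servo_tool(
  plan=[
    {"xyz": [0.3, 1, 5], "delta_rot": [0, 0, 0], "fingers": 32},
    {"xyz": [0, 0, 8], "delta_rot": [0, 0, 0], "fingers": 32},
    {"xyz": [0, 0, 8], "delta_rot": [0, 0, 0], "fingers": 32},
    {"xyz": [0, 0, 4], "delta_rot": [0, 0, 0], "fingers": 32},
    {"xyz": [0, 0, 0], "delta_rot": [0, 0, 0], "fingers": 0},
    {"xyz": [0, 0, 0], "delta_rot": [0, 0, 0], "fingers": 0},
    {"xyz": [0, 0, 0], "delta_rot": [0, 0, 0], "fingers": 0},
    {"xyz": [0, 0, 0], "delta_rot": [0, 0, 0], "fingers": 0},
  ],
)

```text
t: 28.17
tool_pos: [0.5391, -0.2164, 0.0438]
eef_rot: [3.14, -0.001, 1.548]
force: [1.8, -0.4, -2.5]
gripper_width: 0.008
```

Request:
servo_tool(
  plan=[
    {"xyz": [0, 2.5, 0], "delta_rot": [0, 0, 0], "fingers": 0},
    {"xyz": [0, 2.5, 0], "delta_rot": [0, 0, 0], "fingers": 0},
    {"xyz": [0, 2.5, 0], "delta_rot": [0, 0, 0], "fingers": 0},
    {"xyz": [0, 2.5, 0], "delta_rot": [0, 0, 0], "fingers": 0},
    {"xyz": [0, 2.5, 0], "delta_rot": [0, 0, 0], "fingers": 0},
    {"xyz": [0, 1.5, 0], "delta_rot": [0, 0, 0], "fingers": 0},
    {"xyz": [0, 1.5, 0], "delta_rot": [0, 0, 0], "fingers": 0},
    {"xyz": [0, 0, 0], "delta_rot": [0, 0, 0], "fingers": 0},
  ],
)

```text
t: 28.83
tool_pos: [0.5511, -0.2166, 0.0437]
eef_rot: [-3.137, -0.001, 1.547]
force: [-8.2, 1.7, 10.2]
gripper_width: 0.0078
```

```bash
python3 -c "
from h import *
st();go(con(-34,0,44.5),88.9)"
```

```text
t 28.83 pos [ 551.1 -216.6   43.7] rot [-1.7973e+02 -6.0000e-02  8.8650e+01] F [-8.2  1.7 10.2] w 7.8
T now-axes [-0.6 -0.6 -0.8] turn [-0.27 -0.07 -0.25] | T new-axes [-0.6 -0.6 -0.8] len 1.0
```

Request:
servo_tool(
  plan=[
    {"xyz": [0, -2.5, 0], "delta_rot": [0, 0, 0], "fingers": 32},
    {"xyz": [0, 0, 0], "delta_rot": [0, 0, 0], "fingers": 32},
    {"xyz": [0, 0, 0], "delta_rot": [0, 0, 0], "fingers": 32},
    {"xyz": [0, 0, 0], "delta_rot": [0, 0, 0], "fingers": 32},
    {"xyz": [0, 0, -10], "delta_rot": [0, 0, 0], "fingers": 32},
    {"xyz": [0, 0, -15], "delta_rot": [0, 0, 0], "fingers": 32},
    {"xyz": [-12, -6, 0], "delta_rot": [0, 0, 0], "fingers": 32},
    {"xyz": [-12, -6, 0], "delta_rot": [0, 0, 0], "fingers": 32},
  ],
)

```text
t: 29.5
tool_pos: [0.5396, -0.2411, 0.0696]
eef_rot: [3.138, -0.0, 1.549]
force: [-1.3, -0.1, -0.4]
gripper_width: 0.0296
```

```bash
python3 -c "
from h import *
st();go(con(-46,-24,44.5),88.9)"
```

```text
t 29.5 pos [ 539.6 -241.1   69.6] rot [ 1.7982e+02 -1.0000e-02  8.8760e+01] F [-1.3 -0.1 -0.4] w 29.6
T now-axes [ 0.1 -1.6 25.1] turn [ 0.18 -0.01 -0.14] | T new-axes [ 0.2 -1.5 25.1] len 25.0
```

Request:
servo_tool(
  plan=[
    {"xyz": [0, -1, 5], "delta_rot": [0, 0, 0], "fingers": 32},
    {"xyz": [0, 0, 8], "delta_rot": [0, 0, 0], "fingers": 32},
    {"xyz": [0, 0, 8], "delta_rot": [0, 0, 0], "fingers": 32},
    {"xyz": [0, 0, 4], "delta_rot": [0, 0, 0], "fingers": 32},
    {"xyz": [0, 0, 0], "delta_rot": [0, 0, 0], "fingers": 0},
    {"xyz": [0, 0, 0], "delta_rot": [0, 0, 0], "fingers": 0},
    {"xyz": [0, 0, 0], "delta_rot": [0, 0, 0], "fingers": 0},
    {"xyz": [0, 0, 0], "delta_rot": [0, 0, 0], "fingers": 0},
  ],
)

```text
t: 30.17
tool_pos: [0.5386, -0.2402, 0.0437]
eef_rot: [3.14, -0.001, 1.548]
force: [6.3, -0.0, -3.6]
gripper_width: 0.0081
```

Request:
servo_tool(
  plan=[
    {"xyz": [0, 2.5, 0], "delta_rot": [0, 0, 0], "fingers": 0},
    {"xyz": [0, 2.5, 0], "delta_rot": [0, 0, 0], "fingers": 0},
    {"xyz": [0, 2.5, 0], "delta_rot": [0, 0, 0], "fingers": 0},
    {"xyz": [0, 2.5, 0], "delta_rot": [0, 0, 0], "fingers": 0},
    {"xyz": [0, 2.5, 0], "delta_rot": [0, 0, 0], "fingers": 0},
    {"xyz": [0, 1.5, 0], "delta_rot": [0, 0, 0], "fingers": 0},
    {"xyz": [0, 1.5, 0], "delta_rot": [0, 0, 0], "fingers": 0},
    {"xyz": [0, 0, 0], "delta_rot": [0, 0, 0], "fingers": 0},
  ],
)

```text
t: 30.83
tool_pos: [0.5507, -0.2405, 0.0436]
eef_rot: [-3.137, -0.001, 1.547]
force: [-9.0, 3.2, 9.0]
gripper_width: 0.0076
```

```bash
python3 -c "
from h import *
st();go(con(-34,-24,44.5),88.9)"
```

```text
t 30.83 pos [ 550.7 -240.5   43.6] rot [-1.7974e+02 -8.0000e-02  8.8650e+01] F [-9.   3.2  9. ] w 7.6
T now-axes [-0.7 -0.6 -0.9] turn [-0.26 -0.08 -0.25] | T new-axes [-0.7 -0.6 -0.9] len 1.0
```

Request:
servo_tool(
  plan=[
    {"xyz": [0, -2.5, 0], "delta_rot": [0, 0, 0], "fingers": 32},
    {"xyz": [0, 0, 0], "delta_rot": [0, 0, 0], "fingers": 32},
    {"xyz": [0, 0, 0], "delta_rot": [0, 0, 0], "fingers": 32},
    {"xyz": [0, 0, 0], "delta_rot": [0, 0, 0], "fingers": 32},
    {"xyz": [0, 0, -10], "delta_rot": [0, 0, 0], "fingers": 32},
    {"xyz": [0, 0, -15], "delta_rot": [0, 0, 0], "fingers": 32},
    {"xyz": [-12, -6, 0], "delta_rot": [0, 0, 0], "fingers": 32},
    {"xyz": [-12, -6, 0], "delta_rot": [0, 0, 0], "fingers": 32},
  ],
)

```text
t: 31.5
tool_pos: [0.5391, -0.2651, 0.0696]
eef_rot: [3.138, -0.0, 1.549]
force: [-0.7, 0.1, -0.2]
gripper_width: 0.0297
```

```bash
python3 -c "
from h import *
st();go(con(-46,-48,44.5),88.9);o=snap('15')
s=o['scene'][240:320,200:290]
cv2.imwrite('pics/z15.png',cv2.convertScaleAbs(cv2.resize(s,(675,600),interpolation=2)[:,:,::-1],alpha=1.8))"
```

```text
t 31.5 pos [ 539.1 -265.1   69.6] rot [179.82  -0.    88.77] F [-0.7  0.1 -0.2] w 29.7
T now-axes [ 0.2 -1.6 25.1] turn [ 0.18 -0.   -0.13] | T new-axes [ 0.2 -1.5 25.1] len 25.0
```

View pics/z15.png

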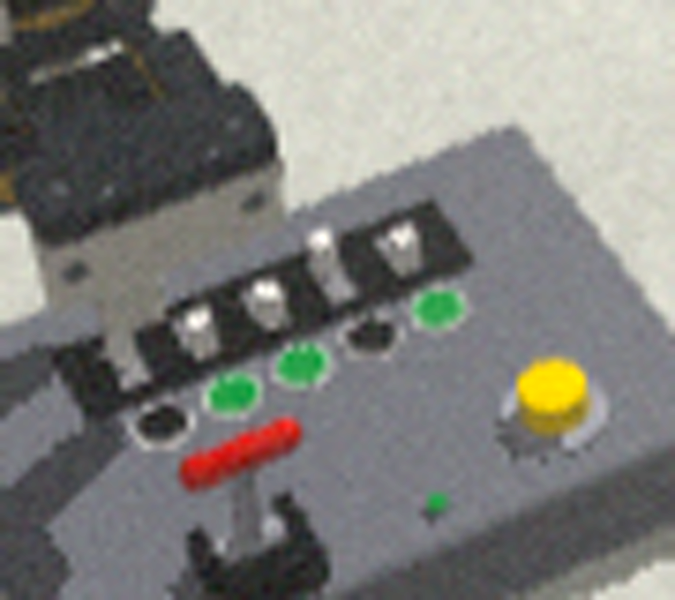

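Request:
servo_tool(
  plan=[
    {"xyz": [0, -1, 5], "delta_rot": [0, 0, 0], "fingers": 32},
    {"xyz": [0, 0, 8], "delta_rot": [0, 0, 0], "fingers": 32},
    {"xyz": [0, 0, 8], "delta_rot": [0, 0, 0], "fingers": 32},
    {"xyz": [0, 0, 4], "delta_rot": [0, 0, 0], "fingers": 32},
    {"xyz": [0, 0, 0], "delta_rot": [0, 0, 0], "fingers": 0},
    {"xyz": [0, 0, 0], "delta_rot": [0, 0, 0], "fingers": 0},
    {"xyz": [0, 0, 0], "delta_rot": [0, 0, 0], "fingers": 0},
    {"xyz": [0, 0, 0], "delta_rot": [0, 0, 0], "fingers": 0},
  ],
)

```text
t: 32.27
tool_pos: [0.5381, -0.2643, 0.0438]
eef_rot: [3.139, -0.001, 1.548]
force: [8.1, 0.5, -4.3]
gripper_width: 0.0082
```

Request:
servo_tool(
  plan=[
    {"xyz": [0, -1.5, 0], "delta_rot": [0, 0, 0], "fingers": 0},
    {"xyz": [0, -1.5, 0], "delta_rot": [0, 0, 0], "fingers": 0},
    {"xyz": [0, -1.0, 0], "delta_rot": [0, 0, 0], "fingers": 0},
    {"xyz": [0, 0, 0], "delta_rot": [0, 0, 0], "fingers": 0},
    {"xyz": [0, 0, 0], "delta_rot": [0, 0, 0], "fingers": 0},
    {"xyz": [0, 0, 0], "delta_rot": [0, 0, 0], "fingers": 0},
    {"xyz": [0, 0, 0], "delta_rot": [0, 0, 0], "fingers": 0},
    {"xyz": [0, 0, 0], "delta_rot": [0, 0, 0], "fingers": 0},
  ],
)

```text
t: 32.93
tool_pos: [0.5381, -0.2643, 0.0439]
eef_rot: [3.132, -0.0, 1.549]
force: [12.3, -1.7, -12.6]
gripper_width: 0.0078
```

```bash
python3 -c "
from h import *
st();go(con(-46,-48,44.5),88.9)"
```

```text
t 32.93 pos [ 538.1 -264.3   43.9] rot [ 1.7947e+02 -2.0000e-02  8.8760e+01] F [ 12.3  -1.7 -12.6] w 7.8
T now-axes [-0.6 -0.5 -0.6] turn [ 0.53 -0.02 -0.14] | T new-axes [-0.6 -0.5 -0.6] len 1.0
```

Request:
servo_tool(
  plan=[
    {"xyz": [0, 3.5, 0], "delta_rot": [0, 0, 0], "fingers": 32},
    {"xyz": [0, 0, 0], "delta_rot": [0, 0, 0], "fingers": 32},
    {"xyz": [0, 0, 0], "delta_rot": [0, 0, 0], "fingers": 32},
    {"xyz": [0, 0, 0], "delta_rot": [0, 0, 0], "fingers": 32},
    {"xyz": [0, 0, -15], "delta_rot": [0, 0, 0], "fingers": 32},
    {"xyz": [0, 0, -20], "delta_rot": [0, 0, 0], "fingers": 0},
    {"xyz": [0, 0, -20], "delta_rot": [0, 0, 0], "fingers": 0},
    {"xyz": [0, 0, -20], "delta_rot": [0, 0, 0], "fingers": 0},
  ],
)

```text
t: 33.6
tool_pos: [0.5361, -0.2645, 0.1193]
eef_rot: [-3.141, -0.001, 1.547]
force: [0.2, -0.7, -0.0]
gripper_width: 0.0143
```

```bash
python3 -c "
from h import *
st();print(con(50,60,70));go(con(50,60,70),88.9)"
```

```text
t 33.6 pos [ 536.1 -264.5  119.3] rot [-1.7999e+02 -6.0000e-02  8.8660e+01] F [ 0.2 -0.7 -0. ] w 14.3
[ 635.64263215 -158.77092939   70.        ]
T now-axes [107.9  97.1  49.4] turn [-0.01 -0.06 -0.24] | T new-axes [107.6  97.5  49.3] len 153.0
```

Request:
servo_tool(
  plan=[
    {"xyz": [27, 24, 0], "delta_rot": [0, 0, 0], "fingers": 0},
    {"xyz": [27, 24, 0], "delta_rot": [0, 0, 0], "fingers": 0},
    {"xyz": [27, 24, 0], "delta_rot": [0, 0, 0], "fingers": 0},
    {"xyz": [27, 24, 0], "delta_rot": [0, 0, 0], "fingers": 0},
    {"xyz": [0, 0, 15], "delta_rot": [0, 0, 0], "fingers": 0},
    {"xyz": [0, 0, 15], "delta_rot": [0, 0, 0], "fingers": 0},
    {"xyz": [0, 0, 15], "delta_rot": [0, 0, 0], "fingers": 0},
    {"xyz": [0, 0, 0], "delta_rot": [0, 0, 0], "fingers": 0},
  ],
)

```text
t: 34.27
tool_pos: [0.6333, -0.1583, 0.0712]
eef_rot: [-3.138, -0.001, 1.548]
force: [-1.5, -0.2, 0.9]
gripper_width: 0.0007
```

```bash
python3 -c "
from h import *
st();go(con(50,60,54),88.9);o=snap('16')
p=status.read_state()['tool_pos'];print('tcp px',proj('scene',p),proj('top',p))
s=o['scene'][240:330,200:300]
cv2.imwrite('pics/z16.png',cv2.convertScaleAbs(cv2.resize(s,(660,600),interpolation=2)[:,:,::-1],alpha=1.8))"
```

```text
t 34.27 pos [ 633.3 -158.3   71.2] rot [-1.7979e+02 -7.0000e-02  8.8710e+01] F [-1.5 -0.2  0.9] w 0.7
T now-axes [-0.5  2.4 17.2] turn [-0.21 -0.07 -0.19] | T new-axes [-0.4  2.3 17.2] len 17.0
tcp px [272.38106002 285.20394633] [392.24026096 213.32388748]
```

View pics/z16.png

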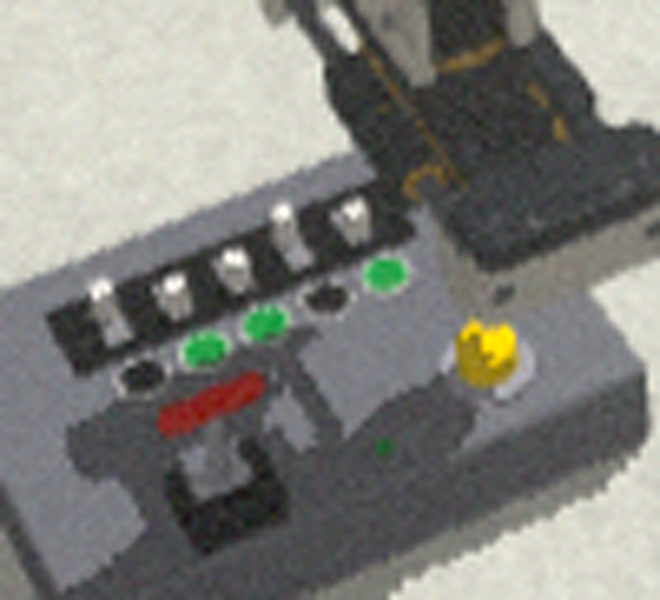

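Request:
servo_tool(
  plan=[
    {"xyz": [-0.3, 1.5, 6], "delta_rot": [0, 0, 0], "fingers": 0},
    {"xyz": [0, 0, 6], "delta_rot": [0, 0, 0], "fingers": 0},
    {"xyz": [0, 0, 4], "delta_rot": [0, 0, 0], "fingers": 0},
    {"xyz": [0, 0, 3], "delta_rot": [0, 0, 0], "fingers": 0},
    {"xyz": [0, 0, 2], "delta_rot": [0, 0, 0], "fingers": 0},
    {"xyz": [0, 0, 2], "delta_rot": [0, 0, 0], "fingers": 0},
    {"xyz": [0, 0, 0.5], "delta_rot": [0, 0, 0], "fingers": 0},
    {"xyz": [0, 0, 0], "delta_rot": [0, 0, 0], "fingers": 0},
  ],
)

```text
t: 35.03
tool_pos: [0.6368, -0.1592, 0.0504]
eef_rot: [3.141, -0.001, 1.548]
force: [-2.0, -1.4, 4.0]
gripper_width: 0.0006
```

Request:
servo_tool(
  plan=[
    {"xyz": [0, 0, 0], "delta_rot": [0, 0, 0], "fingers": 0},
    {"xyz": [0, 0, 0], "delta_rot": [0, 0, 0], "fingers": 0},
    {"xyz": [0, 0, 0], "delta_rot": [0, 0, 0], "fingers": 0},
    {"xyz": [0, 0, 0], "delta_rot": [0, 0, 0], "fingers": 0},
    {"xyz": [0, 0, 0], "delta_rot": [0, 0, 0], "fingers": 0},
    {"xyz": [0, 0, 0], "delta_rot": [0, 0, 0], "fingers": 0},
    {"xyz": [0, 0, 0], "delta_rot": [0, 0, 0], "fingers": 0},
    {"xyz": [0, 0, 0], "delta_rot": [0, 0, 0], "fingers": 0},
  ],
)

```text
t: 35.7
tool_pos: [0.6368, -0.1592, 0.0502]
eef_rot: [3.141, -0.001, 1.548]
force: [-2.0, -0.9, 3.9]
gripper_width: 0.0006
```

```bash
python3 -c "
from h import *
st();o=snap('17')
s=o['scene'][240:330,200:300]
cv2.imwrite('pics/z17.png',cv2.convertScaleAbs(cv2.resize(s,(660,600),interpolation=2)[:,:,::-1],alpha=1.8))"
```

```text
t 35.7 pos [ 636.8 -159.2   50.2] rot [ 1.7995e+02 -4.0000e-02  8.8670e+01] F [-2.  -0.9  3.9] w 0.6
```

View pics/z17.png

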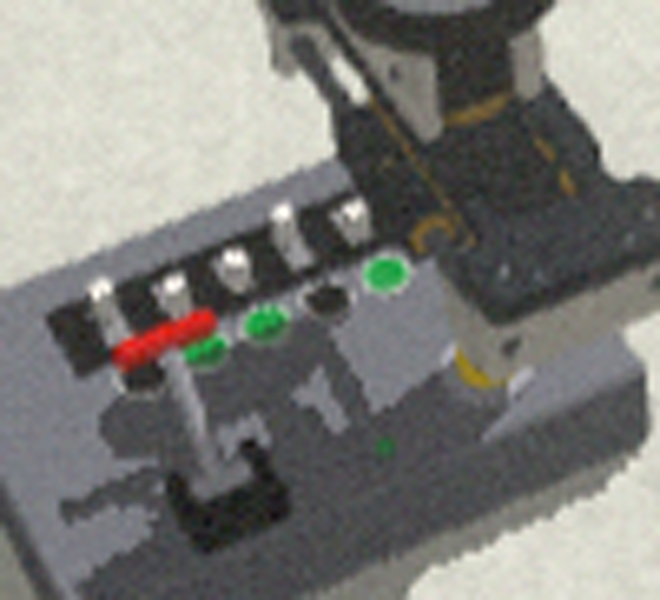

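Request:
servo_tool(
  plan=[
    {"xyz": [0, 0, 0.5], "delta_rot": [0, 0, 0], "fingers": 0},
    {"xyz": [0, 0, 0], "delta_rot": [0, 0, 0], "fingers": 0},
    {"xyz": [0, 0, 0], "delta_rot": [0, 0, 0], "fingers": 0},
    {"xyz": [0, 0, 0], "delta_rot": [0, 0, 0], "fingers": 0},
    {"xyz": [0, 0, 0], "delta_rot": [0, 0, 0], "fingers": 0},
    {"xyz": [0, 0, 0], "delta_rot": [0, 0, 0], "fingers": 0},
    {"xyz": [0, 0, 0], "delta_rot": [0, 0, 0], "fingers": 0},
    {"xyz": [0, 0, 0], "delta_rot": [0, 0, 0], "fingers": 0},
  ],
)

```text
t: 36.47
tool_pos: [0.6368, -0.1591, 0.0498]
eef_rot: [3.141, -0.001, 1.548]
force: [-2.6, -2.0, 4.2]
gripper_width: 0.0006
```

```bash
python3 -c "
from h import *
st();im=capture('scene');print(blobs(mask(im,'red'),(200,270,260,320)),blobs(mask(cv2.imread('pics/scene_17.png')[:,:,::-1].copy(),'red'),(200,270,260,320)))
for a in(-42,-30,12):
  a=np.radians(a);print(con(55+52*np.sin(a),-45,48+52*np.cos(a)),proj('scene',con(55+52*np.sin(a),-45,48+52*np.cos(a))/1e3))
go(con(20,-45,125),88.9)"
```

```text
t 36.47 pos [ 636.8 -159.1   49.8] rot [ 1.7995e+02 -4.0000e-02  8.8670e+01] F [-2.6 -2.   4.2] w 0.6
[([224.36, 290.2], 66, [217, 286, 16, 10], 23)] [([224.39, 290.18], 66, [217, 286, 16, 9], 19)]
[ 603.83759999 -263.17959537   86.64353092] [224.61353833 290.8572392 ]
[ 612.63077074 -263.34843288   93.033321  ] [225.70430368 291.42405143]
[ 649.43539477 -264.05511776   98.86367524] [231.789791   300.36349298]
T now-axes [-104.7  -30.7  -75.4] turn [ 0.05 -0.04 -0.23] | T new-axes [-104.6  -31.2  -75.3] len 133.0
```

Request:
servo_tool(
  plan=[
    {"xyz": [0, 0, -15], "delta_rot": [0, 0, 0], "fingers": 0},
    {"xyz": [0, 0, -30], "delta_rot": [0, 0, 0], "fingers": 32},
    {"xyz": [0, 0, -35], "delta_rot": [0, 0, 0], "fingers": 32},
    {"xyz": [-20, -5, 0], "delta_rot": [0, 0, 0], "fingers": 32},
    {"xyz": [-30, -9, 0], "delta_rot": [0, 0, 0], "fingers": 32},
    {"xyz": [-30, -9, 0], "delta_rot": [0, 0, 0], "fingers": 32},
    {"xyz": [-24, -7, 0], "delta_rot": [0, 0, 0], "fingers": 32},
    {"xyz": [0, 0, 0], "delta_rot": [0, 0, 0], "fingers": 32},
  ],
)

```text
t: 37.18
tool_pos: [0.6024, -0.2687, 0.1293]
eef_rot: [3.141, 0.002, 1.541]
force: [0.4, -0.1, -0.9]
gripper_width: 0.0297
```

```bash
python3 -c "
from h import *
st();go(con(23,-45,79),88.9);o=snap('18')
s=o['scene'][240:330,200:300]
cv2.imwrite('pics/z18.png',cv2.convertScaleAbs(cv2.resize(s,(660,600),interpolation=2)[:,:,::-1],alpha=1.8))"
```

```text
t 37.18 pos [ 602.4 -268.7  129.3] rot [1.7997e+02 1.1000e-01 8.8300e+01] F [ 0.4 -0.1 -0.9] w 29.7
T now-axes [ 5.7  4.1 50.3] turn [ 0.03  0.11 -0.6 ] | T new-axes [ 5.6  4.2 50.3] len 51.0
```

View pics/z18.png

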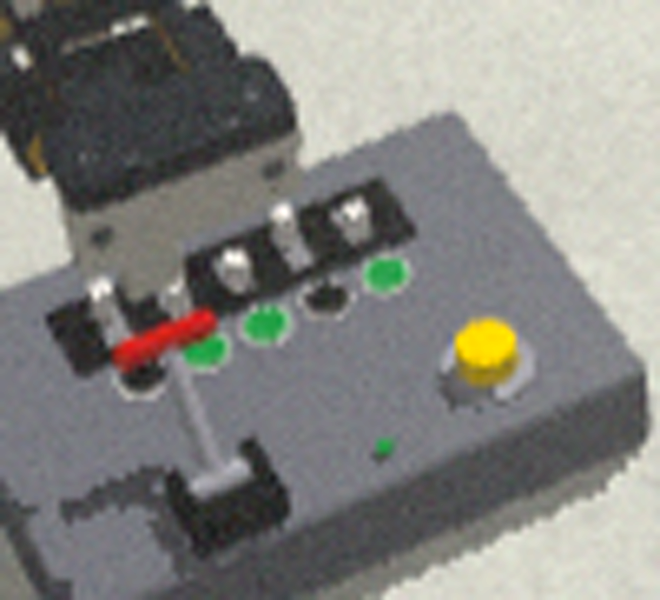

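Request:
servo_tool(
  plan=[
    {"xyz": [5.7, 4, 6], "delta_rot": [0, 0, -0.6], "fingers": 32},
    {"xyz": [0, 0, 10], "delta_rot": [0, 0, 0], "fingers": 32},
    {"xyz": [0, 0, 10], "delta_rot": [0, 0, 0], "fingers": 32},
    {"xyz": [0, 0, 8], "delta_rot": [0, 0, 0], "fingers": 32},
    {"xyz": [0, 0, 8], "delta_rot": [0, 0, 0], "fingers": 32},
    {"xyz": [0, 0, 6], "delta_rot": [0, 0, 0], "fingers": 32},
    {"xyz": [0, 0, 2], "delta_rot": [0, 0, 0], "fingers": 32},
    {"xyz": [0, 0, 0], "delta_rot": [0, 0, 0], "fingers": 32},
  ],
)

```text
t: 37.95
tool_pos: [0.6082, -0.2566, 0.0788]
eef_rot: [-3.141, -0.001, 1.558]
force: [0.4, -1.0, 0.4]
gripper_width: 0.0294
```

```bash
python3 -c "
from h import *
st();go(con(23,-45,79),88.9);o=snap('19')
s=o['scene'][240:330,200:300]
cv2.imwrite('pics/z19.png',cv2.convertScaleAbs(cv2.resize(s,(660,600),interpolation=2)[:,:,::-1],alpha=1.8))"
```

```text
t 37.95 pos [ 608.2 -256.6   78.8] rot [-1.7999e+02 -7.0000e-02  8.9280e+01] F [ 0.4 -1.   0.4] w 29.4
T now-axes [-6.6 -1.5 -0.2] turn [-0.01 -0.06  0.38] | T new-axes [-6.6 -1.5 -0.2] len 7.0
```

View pics/z19.png

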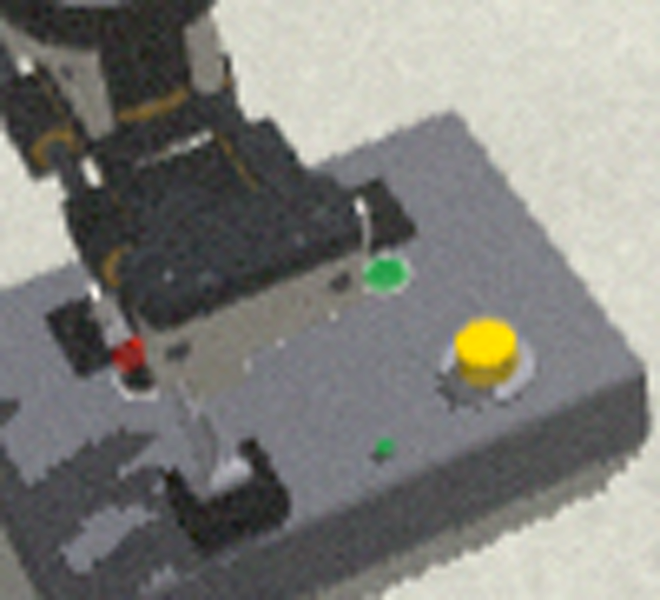

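Request:
servo_tool(
  plan=[
    {"xyz": [-5, 0, 0], "delta_rot": [0, 0, 0], "fingers": 32},
    {"xyz": [0, 4, 0], "delta_rot": [0, 0, 0], "fingers": 32},
    {"xyz": [0, 4.2, -3], "delta_rot": [0, 0, 0], "fingers": 32},
    {"xyz": [0, 4.6, -3.4], "delta_rot": [0, 0, 0], "fingers": 32},
    {"xyz": [0, 4.8, -2.5], "delta_rot": [0, 0, 0], "fingers": 32},
    {"xyz": [0, 5.1, -2], "delta_rot": [0, 0, 0], "fingers": 32},
    {"xyz": [0, 5.3, -1.4], "delta_rot": [0, 0, 0], "fingers": 32},
    {"xyz": [0, 5.4, -0.8], "delta_rot": [0, 0, 0], "fingers": 32},
  ],
)

```text
t: 38.72
tool_pos: [0.6428, -0.262, 0.0932]
eef_rot: [3.14, -0.001, 1.559]
force: [-1.0, -0.4, -0.4]
gripper_width: 0.0295
```

```bash
python3 -c "
from h import *
st();o=snap('20')
print((status.read_state()['tool_pos']*1e3-con(55,-45,48)).round(1))
s=o['scene'][240:330,200:300]
cv2.imwrite('pics/z20.png',cv2.convertScaleAbs(cv2.resize(s,(660,600),interpolation=2)[:,:,::-1],alpha=1.8))"
```

```text
t 38.72 pos [ 642.8 -262.    93.2] rot [ 1.799e+02 -5.000e-02  8.930e+01] F [-1.  -0.4 -0.4] w 29.5
[ 4.7  2.  44.9]
```

View pics/z20.png

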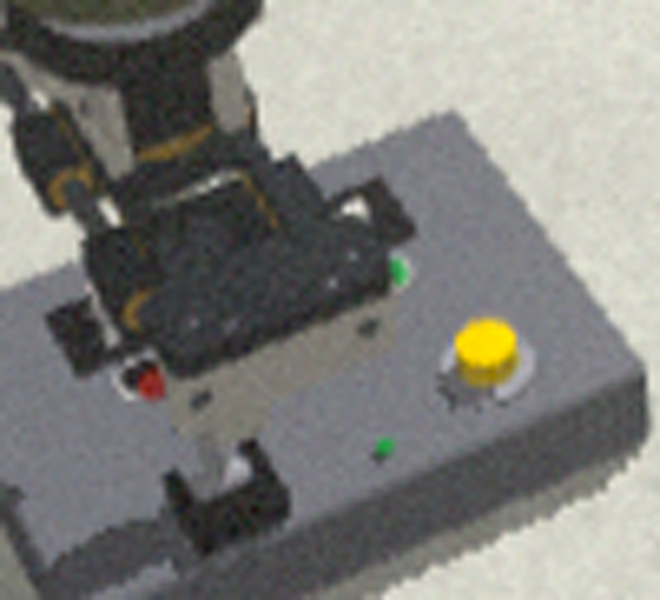

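Request:
servo_tool(
  plan=[
    {"xyz": [0, 3, 0], "delta_rot": [0, 0, 0], "fingers": 32},
    {"xyz": [0, 3, 0], "delta_rot": [0, 0, 0], "fingers": 32},
    {"xyz": [0, 2.5, 0], "delta_rot": [0, 0, 0], "fingers": 32},
    {"xyz": [0, 2.5, 0], "delta_rot": [0, 0, 0], "fingers": 32},
    {"xyz": [0, 2, 0], "delta_rot": [0, 0, 0], "fingers": 32},
    {"xyz": [0, 1, 0], "delta_rot": [0, 0, 0], "fingers": 32},
    {"xyz": [0, 0, 0], "delta_rot": [0, 0, 0], "fingers": 32},
    {"xyz": [0, 0, 0], "delta_rot": [0, 0, 0], "fingers": 32},
  ],
)

```text
t: 39.48
tool_pos: [0.6558, -0.2624, 0.0927]
eef_rot: [3.141, -0.001, 1.558]
force: [0.5, -1.3, 0.6]
gripper_width: 0.0297
```

```bash
python3 -c "
from h import *
st();o=snap('21')
print((status.read_state()['tool_pos']*1e3-con(55,-45,48)).round(1))
s=o['scene'][240:330,200:300]
cv2.imwrite('pics/z21.png',cv2.convertScaleAbs(cv2.resize(s,(660,600),interpolation=2)[:,:,::-1],alpha=1.8))"
```

```text
t 39.48 pos [ 655.8 -262.4   92.7] rot [ 1.7995e+02 -5.0000e-02  8.9270e+01] F [ 0.5 -1.3  0.6] w 29.7
[17.1  1.5 44.8]
```

View pics/z21.png

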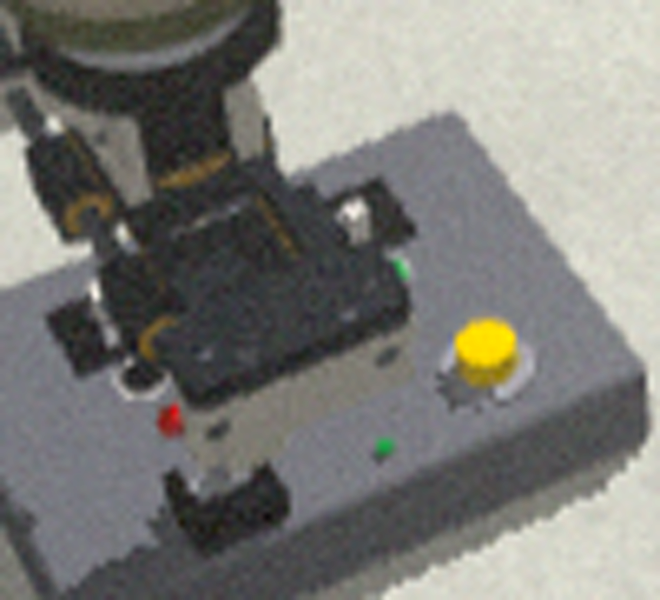

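Request:
servo_tool(
  plan=[
    {"xyz": [0, 0, -5], "delta_rot": [0, 0, 0], "fingers": 32},
    {"xyz": [0, 0, -8], "delta_rot": [0, 0, 0], "fingers": 32},
    {"xyz": [0, 0, -12], "delta_rot": [0, 0, 0], "fingers": 32},
    {"xyz": [0, 0, -20], "delta_rot": [0, 0, 0], "fingers": 32},
    {"xyz": [0, 0, -30], "delta_rot": [0, 0, 0], "fingers": 32},
    {"xyz": [10, -30, -20], "delta_rot": [0, 0, 0], "fingers": 32},
    {"xyz": [15, -35, -10], "delta_rot": [0, 0, 0], "fingers": 32},
    {"xyz": [20, -35, -5], "delta_rot": [0, 0, 0], "fingers": 32},
  ],
)

```text
t: 40.25
tool_pos: [0.5562, -0.2171, 0.2055]
eef_rot: [3.137, 0.001, 1.556]
force: [0.2, 0.1, 0.9]
gripper_width: 0.0298
```

Request:
servo_tool(
  plan=[
    {"xyz": [30, -20, 0], "delta_rot": [0, 0, 0], "fingers": 32},
    {"xyz": [35, -20, 0], "delta_rot": [0, 0, 0], "fingers": 32},
    {"xyz": [35, 0, 0], "delta_rot": [0, 0, 0], "fingers": 32},
    {"xyz": [35, 0, 0], "delta_rot": [0, 0, 0], "fingers": 32},
    {"xyz": [35, 0, 0], "delta_rot": [0, 0, 0], "fingers": 32},
    {"xyz": [35, 0, 0], "delta_rot": [0, 0, 0], "fingers": 32},
    {"xyz": [0, 0, 0], "delta_rot": [0, 0, 0], "fingers": 32},
    {"xyz": [0, 0, 0], "delta_rot": [0, 0, 0], "fingers": 32},
  ],
)

```text
t: 40.92
tool_pos: [0.5193, -0.0084, 0.2041]
eef_rot: [3.139, -0.001, 1.563]
force: [0.5, -1.3, 0.9]
gripper_width: 0.03
```

```bash
python3 -c "
from h import *
st();o=snap('22')
print(blobs(mask(o['scene'],'red'),(200,270,260,320)),blobs(mask(o['top'],'red')))
s=o['scene'][240:330,190:300];d=o['scene'][190:290,330:440]
cv2.imwrite('pics/z22.png',cv2.convertScaleAbs(np.hstack([cv2.resize(s,(400,327),interpolation=2),cv2.resize(d,(400,327),interpolation=2)])[:,:,::-1],alpha=1.8))"
```

```text
t 40.92 pos [519.3  -8.4 204.1] rot [ 1.7984e+02 -7.0000e-02  8.9530e+01] F [ 0.5 -1.3  0.9] w 30.0
[([231.45, 300.33], 66, [224, 296, 16, 9], 10)] [([191.96, 220.13], 287, [182, 203, 21, 40], 1)]
```

View pics/z22.png

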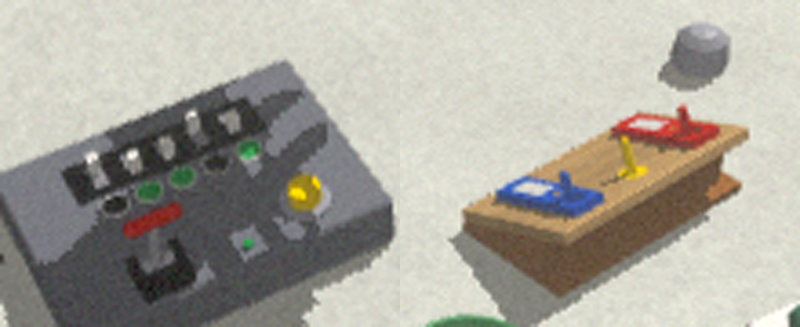

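View pics/top_22.png

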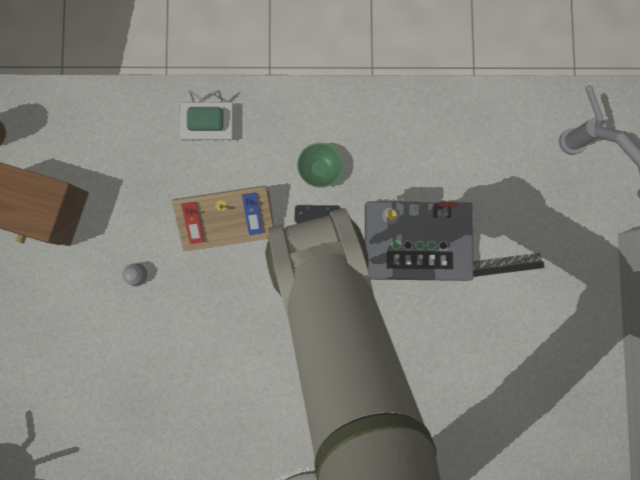

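```bash
python3 -c "
from h import *
t=cv2.imread('pics/top_22.png')
cv2.imwrite('pics/z23.png',cv2.convertScaleAbs(cv2.resize(t[190:290,355:485],(780,600),interpolation=2),alpha=1.8))"
```

```text
(no output)
```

View pics/z23.png

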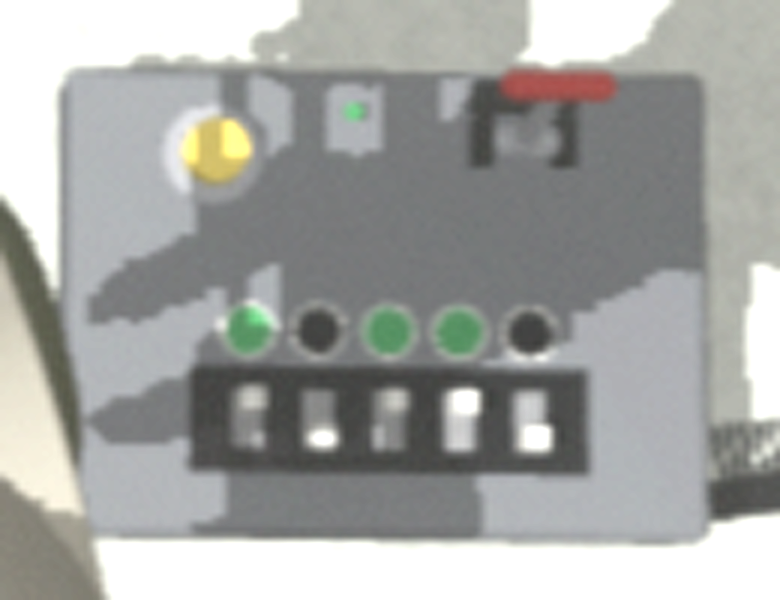

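All five switches match the chips, the lever is up, both tags are hung and the bystanders are unmoved. Handing in.

```bash
python3 -c "
from h import *
print(job.hand_in())"
```

```text
the job is handed in; nothing more can be done
None
```

The leak guard is back in service, and I handed the job in at about 41 s with the arm clear of everything.

- **Tags:** Only the red and blue tags were there; no yellow one. Both hang on their own pegs, pushed to the board until it pushed back at about 13 N (red) and 19 N (blue).
- **Switches:** Switches 2, 3 and 5 are on, and 1 and 4 are off, as the chips show. Each was pushed to its end stop, where the tool came to a halt, and the four that started at the wrong end travelled 11 to 12 mm. In the last top view all five match their chips.
- **Test button and lever:** I held the button until the lever had dropped and stopped moving, then swung the lever back up. In the last picture its bar is at pixel (231.5, 300.3), against (231.8, 300.4) expected for fully up.
- **Bystanders:** The dish, shaker cap and comb look unmoved in the last top view; I did not measure their positions.

No check failed or disagreed. The hand-in gave no verdict.

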